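# Turn a board over between its carrier and tray

### The arm

A 7-joint arm with a two-finger parallel gripper is mounted at the origin on the work surface. World frame = base frame: x ahead of the robot, y to its left, z up, the work surface at z = 0. Lengths are in m, angles in rad, forces in N, time in s.
With the tool pointing down it reaches from about 0.4 to 0.875 m from the base axis. Payload 19.3 kg.
Tool frame: the origin (TCP) lies on the mounting face of the last link; the fingertips stand 173 mm ahead of it and the grasp point (between the pads) lies 155 mm ahead of it; z points along the fingers, y is the direction in which the jaws open and shut (so a half turn about z gives the same grasp; the last joint's range is limited). The gripper opens to 85 mm and grips with 20 to 120 N. Pads are 22 mm wide; open, the fingers measure 114 mm over their backs; the gripper's body (76 mm by 85 mm) begins 54 mm behind the grasp point. The pads swing forward as they close: fully open they stand 13 mm farther back than shut.
Start: joints at [-1.191, 0.521, -0.036, 1.599, 0.021, 1.021, -0.113], TCP at [0.272, 0.563, 0.405] pointing down, gripper open.
Joint ranges: [-2.91, 2.91], [-0.3, 2.13], [-1.5, 1.42], [0.17, 2.43], [-1.26, 4.41], [0.16, 1.93], [-2.52, 2.52]. Speed limits (rad/s): [1.89, 1.89, 2.39, 2.39, 3.01, 3.01, 3.01].

### API

Orientations are given as a 3x3 rotation matrix whose columns are the frame's x, y, z axes.
In Python, from workcell import readout, read_camera, get_calibration, robot gives the robot as it stands.
- The arm moves only by the shell command python3 -m creep 'ROWS' [FORCE]. ROWS is JSON, one flat list of numbers, 5 for each row, row after row: the shift along the world's x, y, z in m, then the turn about the world's z in rad, then the finger opening in m, from 0 to 0.0854. A call has 1 to 12 rows; each row shifts and turns the commanded pose from where the row before left it; what a row does not reach is not made up. A row lasts 1/12 s, in which the tool goes at most 41.7 mm and 7.16 degrees, less where a joint would pass 70% of its speed; a pose out of reach is approached as far as the arm can. A call with a gripper value outside its range is refused whole. The fingers move at their own pace and stop on an object; FORCE is the grip in N (left out, the last holds). Time passes only in rows, so rows that do not move let the fingers close. It gives the time, the measured TCP pose, the force and the opening at its end, in the units of the state.
- readout.read_state(): the state, without advancing time (a new reading comes with each control period).
- read_camera(name): name is "scene" or "top" or "wrist"; returns (picture, depth): 400x640x3 uint8, red, green, blue; 400x640 float32, m along the optical axis (not along the pixel's ray), 0 where there is no reading.
- get_calibration(name): a dict with "mtx" (3x3 intrinsics, pixels), "distortion" ([k1, k2, p1, p2, k3] as OpenCV has them; the pictures are not rectified), "rvec" (rotation vector, rad) and "tvec" (3), from world to camera coordinates, as OpenCV has them; the wrist camera has in their place "hand_eye" (4x4, takes a point from camera to tool coordinates, whose origin is the TCP and whose axes are the flange's). Camera axes: x right, y down, z forward; pixel columns grow to the right and rows downward; lengths in m; the calibration is good to about 2 mm. A picture is of the moment at which its call begins: read the wrist's pose just before it. get_calibration takes no time and is no camera call.
- robot.hand_in(): hands the job in, once; it reports no verdict.
The state is a dict: "clock": time; "joint_positions": joint angles; "qd": joint speeds; "effort": joint torques, N m; "ee_pos": TCP position; "orientation": TCP orientation; "ft_force": force on the tool from outside, world axes, zero at the start; "moment": the same for the moment, N m; "finger_gap": finger opening in m.
Only numpy, scipy, OpenCV 4.12 (cv2) and the standard library are available. Lean on these libraries where they do the work, as an engineer would, in place of code of your own. Each camera call takes 0.05 s, during which the arm holds its last target.

### The job

On the loaded sloping stand, a circuit board lies shut between an aluminium carrier (below) and a black tray (on top). Keeping the closed stack together, turn it over so that the carrier ends up on top, and let it rest back down in the same stand, against its ledge; then lift the carrier off and set it down in the empty stand, in the same attitude (fin up), leaving the board in the tray with its solder side showing. Leave the other things on the bench where they are.

Things in the scene. Friction and masses are not known exactly. Their poses are not given: they have to be found in the camera images.
- stand_a: Fixed sloping stand that holds the stack at the start. Origin: centre of its 150 x 130 mm base, on the bench; z up. Its rest plane slopes at 45 degrees, falling towards its own +x; the high side (-x) is roughly towards the robot. In its axes u = (-1,0,1)/sqrt2 runs up the slope, n = (1,0,1)/sqrt2 out of it; u = n = 0 at the foot of the slope, (50, 0, 35) mm, where the ledge is.
- stand_b: The empty stand, fixed, same shape and axes as stand_a. On both, two rails 16 mm wide at y = +-40 mm carry a piece from u = 0 to 85 mm only: its upper 65 mm overhangs freely and can be gripped across its thickness. The 64 mm gap between the rails takes the fin.
- stand_a_rest (a point): Point on the rest plane of stand_a (u = 75 mm, y = 0, n = 0): under the centre of a seated piece. The ledge, 34 mm high along n, bears the piece's lower edge; two cheeks at it (30 mm long along u, 28 mm high) have inner faces at y = +-60 mm, 5 mm clear each side of a centred piece.
- stand_b_rest (a point): The same point on stand_b.
- carrier_mid (a point): Aluminium carrier, 150 x 110 x 12 mm, about 0.3 kg: a plate with a 96 x 80 mm pocket 4 mm deep in one face, a grip fin on the other (outer) face. Point: middle of the plate's thickness, at its centre. x along its length (down the slope at the start), y across, z from the fin side to the pocket side (out of the slope at the start, into it once turned over).
- carrier_fin (a point): Grip fin on the carrier's outer face: 60 long (along carrier x), 14 thick (along y), standing 36 mm out along carrier -z. Point: on the fin, half-way along it, 24 mm out from the outer face. At the start the fin hangs under the stack, between the rails. Same axes as the carrier.
- tray_mid (a point): Black plastic tray, 150 x 110 mm, 13 mm thick, about 0.2 kg, lying mouth down on the carrier at the start with its edges flush, so the stack is 25 mm thick. Its 96 x 80 mm pocket is 7 mm deep. Carrier and tray are not fastened together. Point: middle of the tray; axes parallel to the carrier's at the start.
- board_mid (a point): Green circuit board 92 x 76 mm, 8 mm thick in all (4 mm board, 4 mm dark parts on its component side), loose in the two pockets with about 3 mm of play. Point: middle of it; z points out of its component side, which faces up (out of the slope) at the start.
- flux: Bystander: amber bottle 36 mm across, 85 high, stands between the two stands. Origin at its foot.
- spool: Bystander: steel-grey spool 60 mm across, 46 high, off to the left of the stands. Origin at its foot.
- driver: Bystander: black screwdriver 160 mm long, nearer the robot. Origin on its underside.
- tip_cup: Bystander: steel cup 56 mm across, 45 high, beyond the stands. Origin at its foot.
- heatsink: Bystander: finned aluminium heat sink 70 x 50 x 28 mm, nearer the robot. Origin on its underside.
- brush: Bystander: wooden brush about 140 mm long, nearer the robot. Origin on its underside.
- paste: Bystander: white jar 60 mm across, 50 high, off to the right of the stands. Origin at its foot.
Mind the look-alikes: they are no part of the job. Leave any brown or purple look-alike of the part that bears carrier_mid alone.

How it is judged:
On the way:
1. the closed stack lies turned over in its stand, carrier on top (distance between tray_mid and stand_a_rest below 0.016 m and angle between tray_mid's own z axis and vertical between 2.236 and 2.476 rad and angle between carrier_mid's own z axis and vertical between 2.236 and 2.476 rad and angle between board_mid's own z axis and vertical between 2.156 and 2.556 rad and distance between board_mid and tray_mid below 0.012 m and distance between carrier_mid and tray_mid below 0.02 m and contact force between the fingers and tray below 0.2 N), for 0.2 s.
At the end, for the whole second after the job is handed in: Tray mouth up in the loaded stand, board in it solder side up (12 mm, 0.2 rad); carrier fin up in the other stand; tray and carrier middles within 16 mm of the rest points and 0.12 rad of the slope; all released and at rest (distance between tray_mid and stand_a_rest below 0.016 m and angle between tray_mid's own z axis and vertical between 2.236 and 2.476 rad and angle between carrier_mid's own z axis and vertical between 2.236 and 2.476 rad and angle between board_mid's own z axis and vertical between 2.156 and 2.556 rad and distance between board_mid and tray_mid below 0.012 m and distance between carrier_mid and stand_b_rest below 0.016 m and linear speed of each of tray, carrier, board below 0.02 m/s); the robot touches nothing.
It fails at once if carrier and tray come apart (over 40 mm between their middles) before the board is turned over (angle between board_mid's own z axis and vertical below 1.57 rad and distance between carrier_mid and tray_mid above 0.04 m).
It fails at once if a bystander is moved by more than 30 mm (distance of any of flux, spool, driver, tip_cup, heatsink, brush, paste from where it was at the start of the episode above 0.03 m).
It also fails if it takes over 66 s, if anything falls off the work surface, if the arm or the gripper's body presses on something with over 40 N, if the wrist force passes 120 N, or if a joint passes its speed limit or range.

## Working session

There is one attempt and no reset: what is moved stays moved. The work goes in short steps, Python scripts to look and compute and a shell command to move; the robot and the scene stay as the last step left them, time stands still between calls to the robot, and variables do not carry over. Pictures are saved under pics/ and viewed, and the job is handed in when it is done.

```bash
ls; mkdir -p pics
cat > h.py <<'E'
import numpy as np,cv2
from workcell import readout, read_camera, get_calibration, robot
def snap(name,out):
    s=readout.read_state(); p,d=read_camera(name)
    cv2.imwrite(f'pics/{out}.png',p[:,:,::-1]); np.savez(f'pics/{out}.npz',p=p,d=d,pos=s['ee_pos'],R=s['orientation'])
    return p,d,s
def cloud(name,out):
    z=np.load(f'pics/{out}.npz'); p,d=z['p'],z['d']; c=get_calibration(name)
    K=np.array(c['mtx']);D=np.array(c['distortion'])
    v,u=np.mgrid[0:400,0:640]
    uv=cv2.undistortPoints(np.stack([u,v],-1).reshape(-1,1,2).astype(float),K,D).reshape(400,640,2)
    P=np.dstack([uv*d[...,None],d])
    if name=='wrist':
        H=np.array(c['hand_eye']); P=P@H[:3,:3].T+H[:3,3]; R=z['R'].reshape(3,3); P=P@R.T+z['pos']
    else:
        R,_=cv2.Rodrigues(np.array(c['rvec'])); P=(P-np.array(c['tvec']).ravel())@R
    P[d<=0]=np.nan
    return p,P
E
python3 - <<'E'
from h import *
for n in('scene','top'): snap(n,n+'0')
s=readout.read_state()
for k in s: print(k,np.round(s[k],3).tolist())
for n in('scene','top'):
    c=get_calibration(n);R,_=cv2.Rodrigues(np.array(c['rvec']));print(n,(-R.T@np.array(c['tvec']).ravel()).round(3),R[2].round(2))
E
```

```text
pics
clock 0.1
joint_positions [-1.191, 0.522, -0.036, 1.6, 0.021, 1.021, -0.113]
qd [0.0, 0.0, 0.0, -0.003, 0.001, 0.001, -0.002]
effort [0.005, -92.848, 1.985, -37.054, 0.018, 0.005, 0.0]
ee_pos [0.272, 0.563, 0.404]
orientation [[-0.901, 0.435, -0.0], [0.435, 0.901, -0.001], [-0.0, -0.001, -1.0]]
ft_force [1.542, -0.995, -0.18]
moment [0.014, -0.085, 0.003]
finger_gap 0.085
scene [1.387 0.337 0.943] [-0.67 -0.28 -0.69]
top [ 0.367 -0.013  1.349] [ 0.14  0.02 -0.99]
```

View pics/scene0.png

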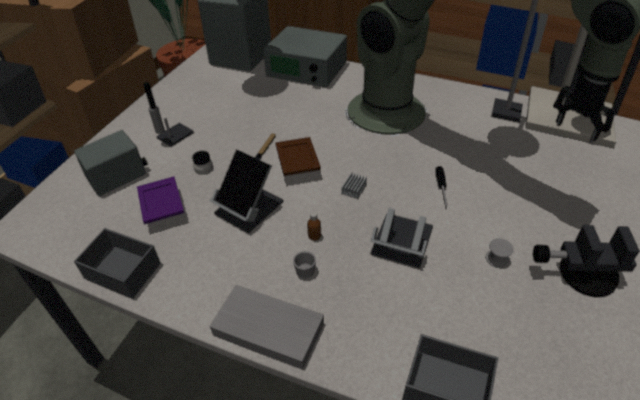

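View pics/top0.png

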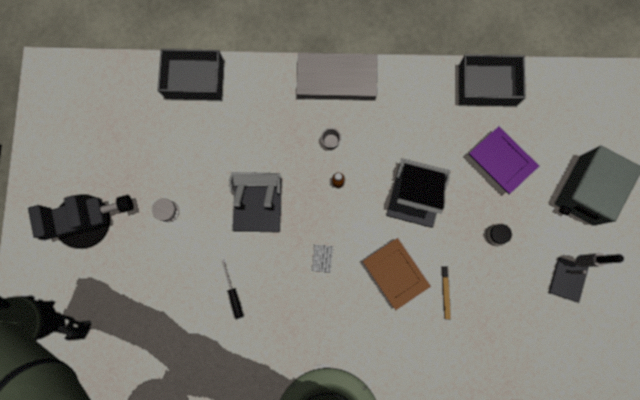

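```bash
python3 - <<'E'
from h import *
for n,boxes in(('top',{'A':(375,455,145,235),'B':(222,292,160,240)}),('scene',{'A':(205,290,140,235),'B':(362,440,200,275)})):
    p,P=cloud(n,n+'0')
    print(n,'bench z',np.nanmedian(P[300:320,180:220,2] if n=='top' else P[200:215,340:365,2]))
    if n=='top':
        for nm,(c,r) in dict(flux=(338,180),white=(165,210),cup=(330,138),dark=(498,235),heats=(322,258),brush=(446,295),driver=(235,300)).items(): print(nm,P[r,c].round(3))
    for k,(a,b,c,d) in boxes.items():
        Q=P[c:d,a:b].reshape(-1,3); I=p[c:d,a:b].reshape(-1,3).astype(int)
        m=np.isfinite(Q).all(1)&(Q[:,2]>0.012); Q=Q[m]
        print(n,k,len(Q),'max z',Q[:,2].max().round(3),Q.min(0).round(3),Q.max(0).round(3))
        # RANSAC plane
        rng=np.random.default_rng(0);best=None
        for _ in range(600):
            t=Q[rng.choice(len(Q),3,False)];nn=np.cross(t[1]-t[0],t[2]-t[0]);L=np.linalg.norm(nn)
            if L<1e-6: continue
            nn/=L; nn*=np.sign(nn[2]) if nn[2] else 1
            if not .6<nn[2]<.8: continue
            inl=abs((Q-t[0])@nn)<.004
            if best is None or inl.sum()>best.sum(): best=inl
        q=Q[best];c0=q.mean(0);nn=np.linalg.svd(q-c0)[2][2];nn*=np.sign(nn[2])
        print(' plane',len(q),nn.round(3),'yaw deg',np.degrees(np.arctan2(nn[1],nn[0])).round(2),'c',c0.round(4), 'foot-n offset',(nn@c0).round(4))
        yw=np.arctan2(nn[1],nn[0]);ex=np.array([np.cos(yw),np.sin(yw),0]);ey=np.array([-ex[1],ex[0],0]);
        u=np.array([0,0,1])-nn[2]*nn;u/=np.linalg.norm(u)
        print(' u range',np.percentile(q@u,[1,50,99]).round(4),'y range',np.percentile(q@ey,[1,50,99]).round(4))
E
python3 - <<'E'
import cv2
a=cv2.imread('pics/top0.png');s=cv2.imread('pics/scene0.png')
x=cv2.resize(a[130:245,215:465],None,fx=3,fy=3,interpolation=2)
cv2.imwrite('pics/c0.png',x)
x=cv2.resize(s[130:280,195:445],None,fx=3,fy=3,interpolation=2)
cv2.imwrite('pics/c1.png',x)
E
```

```text
top bench z -0.00030976802211834137
flux [ 0.616 -0.011  0.072]
white [0.53  0.442 0.046]
cup [0.747 0.014 0.003]
dark [ 0.487 -0.426  0.052]
heats [0.416 0.026 0.007]
brush [ 0.329 -0.302  0.007]
driver [0.301 0.249 0.025]
top A 2346 max z 0.162 [ 0.509 -0.303  0.012] [ 0.684 -0.147  0.162]
 plane 1612 [ 0.679 -0.162  0.716] yaw deg -13.42 c [ 0.607  -0.2263  0.1064] foot-n offset 0.5251
 u range [-0.4651 -0.3844 -0.3102] y range [-0.1402 -0.0795 -0.0175]
top B 1465 max z 0.1 [0.483 0.14  0.012] [0.636 0.273 0.1  ]
 plane 579 [-0.673  0.003  0.74 ] yaw deg 179.76 c [0.6175 0.2073 0.0441] foot-n offset -0.3824
 u range [0.4373 0.4873 0.5081] y range [-0.2702 -0.2108 -0.1447]
scene bench z -0.00020656503582606526
scene A 3208 max z 0.16 [ 0.31  -0.431  0.012] [ 0.686 -0.144  0.16 ]
 plane 1963 [ 0.691 -0.164  0.704] yaw deg -13.34 c [ 0.6114 -0.2238  0.1041] foot-n offset 0.5327
 u range [-0.4542 -0.3814 -0.3053] y range [-0.1391 -0.076  -0.0152]
scene B 1224 max z 0.096 [0.488 0.141 0.012] [0.641 0.272 0.096]
 plane 481 [ 0.713 -0.005  0.701] yaw deg -0.39 c [0.5851 0.2052 0.0594] foot-n offset 0.4577
 u range [-0.434  -0.3649 -0.3175] y range [0.1513 0.2046 0.2576]
```

View pics/c0.png

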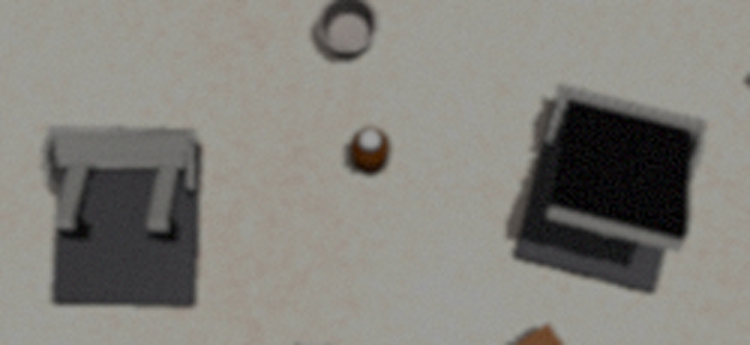

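View pics/c1.png

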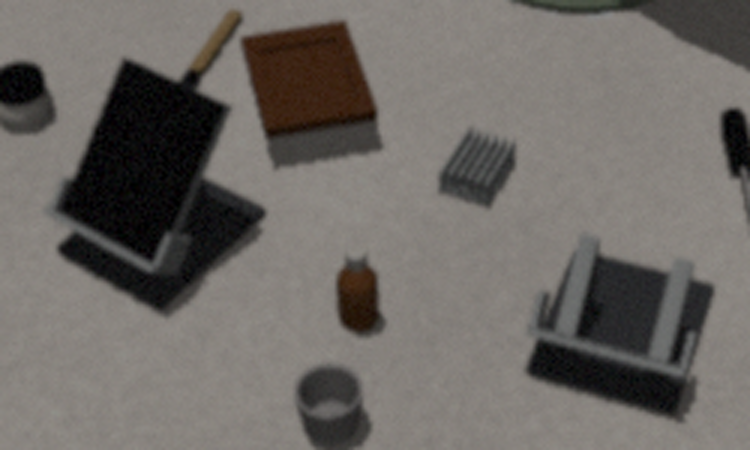

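Choice: the black tray on the aluminium carrier, in the right-hand stand (top view 418,190). The two look-alikes are the brown plate (395,272) and the purple plate (503,160). The crops show black over grey on a stand, so the choice holds. The empty stand is at (256,200).

I'll move over stand_a first.

```bash
python3 -m creep '[0.012,-0.032,0.004,-0.113,0.085, 0.012,-0.032,0.004,-0.113,0.085, 0.012,-0.032,0.004,-0.113,0.085, 0.012,-0.032,0.004,-0.113,0.085, 0.012,-0.032,0.004,-0.113,0.085, 0.012,-0.032,0.004,-0.113,0.085, 0.012,-0.032,0.004,-0.113,0.085, 0.012,-0.032,0.004,-0.113,0.085, 0.012,-0.032,0.004,-0.113,0.085, 0.012,-0.032,0.004,-0.113,0.085, 0.012,-0.032,0.004,-0.113,0.085, 0.012,-0.032,0.004,-0.113,0.085]'
python3 -m creep '[0.012,-0.032,0,0,0.085, 0.012,-0.032,0,0,0.085, 0.012,-0.032,0,0,0.085, 0.012,-0.032,0,0,0.085, 0.012,-0.032,0,0,0.085, 0.012,-0.032,0,0,0.085, 0.012,-0.032,0,0,0.085, 0.012,-0.032,0,0,0.085, 0.0,-0.032,0,0,0.085, 0.0,-0.032,0,0,0.085, 0.0,-0.032,0,0,0.085, 0.0,0,0,0,0.085]'
python3 - <<'E'
from h import *
snap('wrist','w1')
s=readout.read_state()
for k in s: print(k,np.round(s[k],3).tolist())
E
```

```text
clock: 1.1
ee_pos: [0.4159, 0.1771, 0.4529]
orientation: [[0.238, 0.971, -0.0], [0.971, -0.238, 0.0], [0.0, -0.0, -1.0]]
ft_force: [-0.2, -0.2, 0.1]
finger_gap: 0.0851
clock: 2.1
ee_pos: [0.5106, -0.1789, 0.4528]
orientation: [[0.239, 0.971, -0.0], [0.971, -0.239, -0.003], [-0.002, 0.0, -1.0]]
ft_force: [-0.7, -0.8, -1.2]
finger_gap: 0.0847
clock 2.15
joint_positions [-0.185, 0.377, 0.546, 1.787, -0.222, 1.04, 0.203]
qd [-0.057, -0.01, -0.038, 0.016, -0.004, 0.0, -0.043]
effort [4.213, -68.248, 12.198, -37.335, 0.192, -0.049, 1.222]
ee_pos [0.511, -0.176, 0.452]
orientation [[0.238, 0.971, -0.001], [0.971, -0.238, -0.001], [-0.001, -0.0, -1.0]]
ft_force [0.896, 0.724, -0.39]
moment [-0.028, 0.008, 0.005]
finger_gap 0.085
```

View pics/w1.png

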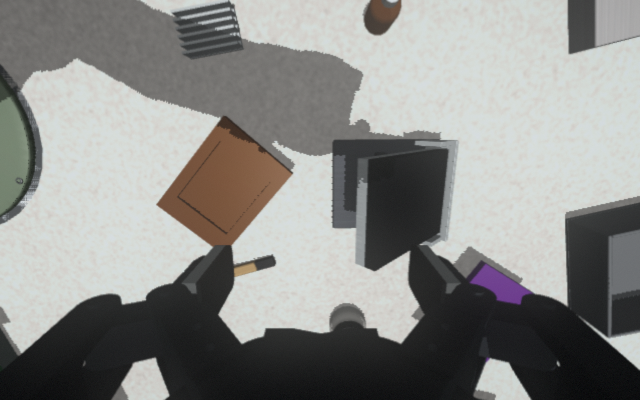

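```bash
cat > fit.py <<'E'
from h import *
def plane(Q,lo=.6,hi=.8,tol=.003,it=500):
    rng=np.random.default_rng(0);best=None
    for _ in range(it):
        t=Q[rng.choice(len(Q),3,False)];n=np.cross(t[1]-t[0],t[2]-t[0]);L=np.linalg.norm(n)
        if L<1e-7: continue
        n/=L;n*=np.sign(n[2]) if n[2] else 1
        if not lo<n[2]<hi: continue
        i=abs((Q-t[0])@n)<tol
        if best is None or i.sum()>best.sum(): best=i
    q=Q[best];c=q.mean(0);n=np.linalg.svd(q-c,full_matrices=False)[2][2];n*=np.sign(n[2]);return n,c,best
E
python3 - <<'E'
from fit import *
for n,f in(('wrist','w1'),('scene','scene0'),('top','top0')):
    p,P=cloud(n,f)
    m=np.isfinite(P).all(2)&(p.max(2)<45)&(P[...,2]>.03)&(P[...,0]>.5)&(P[...,0]<.72)&(P[...,1]<-.1)&(P[...,1]>-.34)
    Q=P[m]; n_,c,b=plane(Q); q=Q[b]
    yw=np.arctan2(n_[1],n_[0]); print(f,len(q),n_.round(3),np.degrees(yw).round(2),'tilt',np.degrees(np.arccos(n_[2])).round(1))
    yw=np.radians(-13.4) if f!='w1' else yw
    ex=np.array([np.cos(yw),np.sin(yw),0]);ey=np.array([-ex[1],ex[0],0]);u=(-ex+[0,0,1])/2**.5;nn=(ex+[0,0,1])/2**.5
    U=np.percentile(q@u,[.5,99.5]);Y=np.percentile(q@ey,[.5,99.5]);N=np.median(q@nn)
    C=U.mean()*u+Y.mean()*ey+N*nn
    print(' sizes',np.diff(U).round(4),np.diff(Y).round(4),'centre tray top',C.round(4),'stand origin',(C-.0146*ex).round(4))
E
```

```text
w1 11866 [-0.226 -0.752  0.619] -106.7 tilt 51.7
 sizes [0.0444] [0.087] centre tray top [ 0.5389 -0.1803  0.3637] stand origin [ 0.5431 -0.1663  0.3637]
scene0 1644 [ 0.686 -0.17   0.708] -13.89 tilt 45.0
 sizes [0.1465] [0.1101] centre tray top [ 0.6095 -0.225   0.1059] stand origin [ 0.5952 -0.2216  0.1059]
top0 1342 [ 0.688 -0.165  0.707] -13.51 tilt 45.0
 sizes [0.1478] [0.1072] centre tray top [ 0.6057 -0.2246  0.1079] stand origin [ 0.5915 -0.2212  0.1079]
```

Run:
```python
from fit import *
p,P=cloud('wrist','w1')
print('bench',P[60,480].round(4), 'brown',P[180,220].round(3))
m=np.zeros((400,640),bool);m[140:275,355:455]=1
m&=np.isfinite(P).all(2)&(p.max(2)<45)&(P[...,2]>.03)&(P[...,2]<.2)
Q=P[m]; n_,c,b=plane(Q); q=Q[b]
yw=np.arctan2(n_[1],n_[0]); print(len(q),n_.round(3),np.degrees(yw).round(2),'tilt',np.degrees(np.arccos(n_[2])).round(1))
ex=np.array([np.cos(yw),np.sin(yw),0]);ey=np.array([-ex[1],ex[0],0]);u=(-ex+[0,0,1])/2**.5;nn=(ex+[0,0,1])/2**.5
U=np.percentile(q@u,[.5,99.5]);Y=np.percentile(q@ey,[.5,99.5]);N=np.median(q@nn)
C=U.mean()*u+Y.mean()*ey+N*nn
print(' sizes',np.diff(U).round(4),np.diff(Y).round(4),'centre',C.round(4),'origin',(C-.0146*ex).round(4))
# check top edge corner and dist
c=get_calibration('wrist');print(np.array(c['hand_eye']).round(3).tolist())
```

```text
bench [ 0.7486 -0.0898  0.0021] brown [ 0.381 -0.156  0.044]
4914 [ 0.683 -0.163  0.712] -13.39 tilt 44.6
 sizes [0.1372] [0.1074] centre [ 0.6036 -0.2241  0.1118] origin [ 0.5894 -0.2207  0.1118]
[[0.001, -0.966, -0.258, 0.064], [1.0, 0.0, 0.001, 0.0], [-0.001, -0.258, 0.966, 0.03], [0.0, 0.0, 0.0, 1.0]]
```

```bash
cat > fk.py <<'E'
import numpy as np,itertools
from scipy.spatial.transform import Rotation as Ro
from scipy.optimize import least_squares
def rz(a):return Ro.from_euler('z',a).as_matrix()
def ry(a):return Ro.from_euler('y',a).as_matrix()
def fk(q,s,prm):
    b,c,h,L1,L2,L3,o1,o2,o3=prm
    R=rz(s[0]*q[0]+b);p=np.array([0,0,h])
    R=R@ry(q[1])@rz(s[1]*q[2]);p=p+R@[0,o1,L1]
    R=R@ry(q[3])@rz(s[2]*q[4]);p=p+R@[0,o2,L2]
    R=R@ry(q[5])@rz(s[3]*q[6]+c);p=p+R@[0,0,L3]
    return p,R
E
python3 - <<'E'
from fk import *
S=[([-1.191,.5215,-.036,1.5995,.021,1.021,-.113],[.272,.563,.4045],[[-.901,.435,0],[.435,.901,-.001],[0,-.001,-1]]),
([-.185,.377,.546,1.787,-.222,1.04,.203],[.511,-.176,.452],[[.238,.971,-.001],[.971,-.238,-.001],[-.001,0,-1]])]
# note start TCP x axis
for s in itertools.product((1,-1),repeat=4):
    best=None
    for b in (0,1.57,3.14,-1.57):
      for c in (0,1.57,3.14,-1.57):
        f=lambda x:np.concatenate([np.r_[(fk(q,s,np.r_[x,0][:9])[0]-p)*3,(fk(q,s,np.r_[x,0][:9])[1]-np.array(R)).ravel()] for q,p,R in S]+[[1e-2*x[6],1e-2*x[7]]])
        r=least_squares(f,[b,c,.35,.4,.4,.2,0,0])
        if best is None or r.cost<best.cost: best=r
    print(s,best.cost.round(6),best.x.round(3))
E
```

```text
Still running in the background as job /tmp/bash_jobs.1000/0f6205b43aa9 (pid 626). You'll get a notice when it ends.
```

```bash
cat /tmp/bash_jobs.1000/0f6205b43aa9/stdout; kill -- -$(cat /tmp/bash_jobs.1000/0f6205b43aa9/pid); nproc
```

```text
4
```

```bash
cat > fit_fk.py <<'E'
from fk import *
S=[([-1.191,.5215,-.036,1.5995,.021,1.021,-.113],[.272,.563,.4045],[[-.901,.435,0],[.435,.901,-.001],[0,-.001,-1]]),
([-.185,.377,.546,1.787,-.222,1.04,.203],[.511,-.176,.452],[[.238,.971,-.001],[.971,-.238,-.001],[-.001,0,-1]])]
# orientation only first: tool z must be down, scan signs
for s in itertools.product((1,-1),repeat=4):
    zz=[];yw=[]
    for q,p,R in S:
        M=fk(q,s,[0]*9)[1]; 
        # best b only affects yaw
        zz.append(M[2,2]); 
    print(s,np.round(zz,4))
E
OMP_NUM_THREADS=1 timeout 100 python3 fit_fk.py
```

```text
(1, 1, 1, 1) [-1. -1.]
(1, 1, 1, -1) [-1. -1.]
(1, 1, -1, 1) [-0.9994 -0.9274]
(1, 1, -1, -1) [-0.9994 -0.9274]
(1, -1, 1, 1) [-0.9994 -0.9274]
(1, -1, 1, -1) [-0.9994 -0.9274]
(1, -1, -1, 1) [-1. -1.]
(1, -1, -1, -1) [-1. -1.]
(-1, 1, 1, 1) [-1. -1.]
(-1, 1, 1, -1) [-1. -1.]
(-1, 1, -1, 1) [-0.9994 -0.9274]
(-1, 1, -1, -1) [-0.9994 -0.9274]
(-1, -1, 1, 1) [-0.9994 -0.9274]
(-1, -1, 1, -1) [-0.9994 -0.9274]
(-1, -1, -1, 1) [-1. -1.]
(-1, -1, -1, -1) [-1. -1.]
```

```bash
cat > fit_fk2.py <<'E'
from fk import *
exec(open('fit_fk.py').read().split('# orientation')[0].split('\n',1)[1])
for s in itertools.product((1,-1),repeat=4):
    if s[1]!=s[2]: continue
    # yaw residual: need b,c: yaw of M y axis ; one unknown b+?c (c acts -). use b+... check difference consistent
    d=[]
    for q,p,R in S:
        M=fk(q,s,[0]*9)[1]; d.append((np.arctan2(R[1][1],R[0][1])-np.arctan2(M[1,1],M[0,1])))
    dd=(d[0]-d[1]+np.pi)%(2*np.pi)-np.pi
    print(s,np.round(d,3),round(dd,3))
E
OMP_NUM_THREADS=1 timeout 100 python3 fit_fk2.py
```

```text
(1, 1, 1, 1) [ 0.67  -2.051] 2.722
(1, 1, 1, -1) [ 0.896 -2.457] -2.929
(1, -1, -1, 1) [ 0.586 -0.795] 1.381
(1, -1, -1, -1) [ 0.812 -1.201] 2.013
(-1, 1, 1, 1) [-1.712 -2.421] 0.71
(-1, 1, 1, -1) [-1.486 -2.827] 1.342
(-1, -1, -1, 1) [-1.796 -1.165] -0.631
(-1, -1, -1, -1) [-1.57  -1.571] 0.001
```

```bash
cat > fit_fk3.py <<'E'
from fk import *
exec(open('fit_fk.py').read().split('# orientation')[0].split('\n',1)[1])
s=(-1,)*4
for b0 in (0,):
    A=[];B=[]
    for q,p,R in S:
        cols=[fk(q,s,[b0,0]+list(e))[0] for e in np.eye(7)]
        A.append(np.array(cols).T);B.append(p)
    A=np.vstack(A);B=np.hstack(B)
    for idx in ([0,1,2],[0,1,2,4,5]):
        x,res,rk,sv=np.linalg.lstsq(A[:,idx],B,rcond=None);print(idx,x.round(4),rk,(A[:,idx]@x-B).round(4))
for c in(1.5708,-1.5708): print(fk(S[1][0],s,[0,c]+[0]*7)[1].round(3).tolist())
E
OMP_NUM_THREADS=1 timeout 100 python3 fit_fk3.py
```

```text
[0, 1, 2] [0.3705 0.3565 0.5102] 3 [-0.0621  0.0124  0.0085  0.0152  0.0112 -0.0085]
[0, 1, 2, 4, 5] [ 0.1835  0.5144  0.4332 -0.0633  0.0073] 5 [-0.0022  0.0043 -0.0024 -0.0045 -0.0017  0.0024]
[[0.238, 0.971, -0.001], [0.971, -0.238, -0.001], [-0.001, -0.001, -1.0]]
[[-0.238, -0.971, -0.001], [-0.971, 0.238, -0.001], [0.001, 0.001, -1.0]]
```

```bash
cat > ns.py <<'E'
from fk import *
lo=np.array([-2.91,-.3,-1.5,.17,-1.26,.16,-2.52]);hi=np.array([2.91,2.13,1.42,2.43,4.41,1.93,2.52])
s=(-1,)*4;PR=[0,1.5708,.1835,.5144,.4332,0,-.0633,.0073,0]
def target(yawy):
    y=np.array([np.cos(yawy),np.sin(yawy),0]);z=np.array([0,0,-1.]);return np.column_stack([np.cross(y,z),y,z])
def solve(p,yawy,q0):
    T=target(yawy)
    f=lambda q:np.r_[(fk(q,s,PR)[0]-p)*3,(fk(q,s,PR)[1]-T).ravel()]
    r=least_squares(f,np.clip(q0,lo+1e-3,hi-1e-3),bounds=(lo,hi),max_nfev=60);return r
if __name__=='__main__':
    rng=np.random.default_rng(1)
    q0=np.array([-.185,.377,.546,1.787,-.222,1.04,.203])
    for p in ([.56,-.21,.34],[.56,-.21,.5]):
      for yd in (-13.4,166.6):
        out=[]
        for k in range(25):
            qs=rng.uniform(lo,hi) if k else q0
            r=solve(np.array(p),np.radians(yd),qs)
            if r.cost<1e-5: out.append(r.x)
        print(p,yd,len(out))
        for x in out[:8]: print('   ',x.round(2))
E
OMP_NUM_THREADS=1 timeout 300 python3 ns.py
```

```text
[0.56, -0.21, 0.34] -13.4 18
    [ 0.03  0.58  0.33  1.74 -0.24  0.86  0.23]
    [ 0.08  0.57  0.26  1.74 -0.19  0.85  0.19]
    [ 0.7   0.59 -0.61  1.73  0.4   0.95 -0.31]
    [ 0.7   0.59 -0.62  1.73  0.41  0.95 -0.31]
    [ 0.51  0.55 -0.34  1.73  0.22  0.9  -0.16]
    [ 0.42  0.54 -0.22  1.73  0.15  0.88 -0.09]
    [ 0.31  0.54 -0.07  1.74  0.05  0.86 -0.01]
    [ 0.86  0.65 -0.86  1.73  0.56  1.03 -0.44]
[0.56, -0.21, 0.34] 166.6 16
    [-0.43  1.04  1.25  1.75 -1.07  1.2  -2.24]
    [ 1.1   0.91 -1.36  1.72  0.92  1.31  2.45]
    [ 1.14  1.   -1.48  1.72  1.01  1.41  2.4 ]
    [-0.41  0.98  1.17  1.75 -1.    1.14 -2.29]
    [ 1.12  0.95 -1.42  1.72  0.97  1.36  2.42]
    [ 1.05  0.81 -1.21  1.72  0.82  1.21  2.52]
    [-0.3   0.77  0.88  1.75 -0.71  0.97 -2.51]
    [-0.4   0.95  1.14  1.75 -0.96  1.11 -2.32]
[0.56, -0.21, 0.5] -13.4 15
    [-0.1   0.45  0.52  1.57 -0.23  1.19  0.23]
    [-0.13  0.46  0.57  1.57 -0.26  1.19  0.25]
    [ 0.77  0.43 -0.72  1.56  0.29  1.26 -0.22]
    [ 1.03  0.55 -1.14  1.56  0.51  1.36 -0.4 ]
    [ 0.82  0.45 -0.78  1.56  0.32  1.27 -0.25]
    [ 0.89  0.47 -0.9   1.56  0.38  1.29 -0.29]
    [-0.01  0.42  0.39  1.57 -0.17  1.19  0.18]
    [ 0.13  0.4   0.18  1.57 -0.08  1.19  0.1 ]
[0.56, -0.21, 0.5] 166.6 4
    [-0.46  0.85  1.37  1.58 -0.85  1.41 -2.39]
    [-0.43  0.72  1.19  1.58 -0.69  1.32 -2.52]
    [-0.43  0.74  1.21  1.58 -0.7   1.33 -2.51]
    [-0.45  0.8   1.29  1.58 -0.78  1.37 -2.45]
```

```bash
python3 -m creep '[0,0,-0.003,0.12,0.085, 0,0,-0.003,0.12,0.085, 0,0,-0.003,0.12,0.085, 0,0,-0.003,0.12,0.085, 0,0,-0.003,0.12,0.085, 0,0,-0.003,0.12,0.085, 0,0,-0.003,0.12,0.085, 0,0,-0.003,0.12,0.085, 0,0,-0.003,0.12,0.085, 0,0,-0.003,0.12,0.085, 0,0,-0.003,0.12,0.085, 0,0,-0.003,0.12,0.085]'
python3 -m creep '[0,0,0,0.12,0.085, 0,0,0,0.12,0.085, 0,0,0,0.12,0.085, 0,0,0,0.12,0.085, 0,0,0,0.12,0.085, 0,0,0,0.1,0.085, 0,0,0,0.1,0.085, 0,0,0,0.1,0.085, 0,0,0,0.1,0.085, 0,0,0,0.1,0.085, 0,0,0,0.1,0.085, 0,0,0,0.1,0.085]'
python3 - <<'E'
from h import *
s=readout.read_state();print(np.round(s['joint_positions'],3),np.degrees(np.arctan2(s['orientation'][1][1],s['orientation'][0][1])))
E
```

```text
clock: 3.15
ee_pos: [0.5118, -0.1723, 0.4164]
orientation: [[-0.936, 0.351, -0.0], [0.351, 0.936, 0.0], [0.0, 0.0, -1.0]]
ft_force: [0.5, 0.3, -0.1]
finger_gap: 0.0847
clock: 4.15
ee_pos: [0.5121, -0.1715, 0.4154]
orientation: [[-0.639, -0.769, -0.004], [-0.769, 0.639, 0.0], [0.003, 0.003, -1.0]]
ft_force: [0.5, 0.1, -0.7]
finger_gap: 0.0848
[ 0.474  0.392 -0.345  1.798  0.157  0.982  2.515] 140.30085557810796
```

```bash
python3 -m creep '[0.004,-0.002,-0.002,0.05,0.085, 0.004,-0.002,-0.002,0.05,0.085, 0.004,-0.002,-0.002,0.05,0.085, 0.004,-0.002,-0.002,0.05,0.085, 0.004,-0.002,-0.002,0.05,0.085, 0.004,-0.002,-0.002,0.05,0.085, 0.004,-0.002,-0.002,0.05,0.085, 0.004,-0.002,-0.002,0.05,0.085, 0.004,-0.002,-0.002,0.05,0.085,0.004,-0.002,-0.002,0.05,0.085]'
python3 - <<'E'
from h import *
s=readout.read_state();print(np.round(s['joint_positions'],3),np.degrees(np.arctan2(s['orientation'][1][1],s['orientation'][0][1])))
E
```

```text
clock: 4.98
ee_pos: [0.552, -0.1928, 0.3955]
orientation: [[-0.196, -0.981, -0.003], [-0.981, 0.196, -0.002], [0.003, 0.003, -1.0]]
ft_force: [-0.8, -0.2, -1.1]
finger_gap: 0.0852
[ 1.019  0.795 -1.286  1.679  0.794  1.296  2.516] 168.71546125975377
```

```bash
python3 -m creep '[0.0035,-0.0055,0,-0.01,0.085, 0.0035,-0.0055,0,-0.01,0.085, 0.0035,-0.0055,0,-0.01,0.085, 0.0035,-0.0055,0,-0.01,0.085, 0,0,-0.01,0,0.085, 0,0,-0.015,0,0.085, 0,0,-0.015,0,0.085, 0,0,0,0,0.085]'
python3 - <<'E'
from h import *
snap('wrist','w2');snap('scene','s2')
s=readout.read_state();print(np.round(s['ee_pos'],4),np.round(s['joint_positions'],3),np.degrees(np.arctan2(s['orientation'][1][1],s['orientation'][0][1])))
E
```

```text
clock: 5.65
ee_pos: [0.565, -0.2149, 0.3516]
orientation: [[-0.236, -0.972, -0.008], [-0.972, 0.236, -0.001], [0.003, 0.007, -1.0]]
ft_force: [-0.2, 0.2, 0.1]
finger_gap: 0.0849
[ 0.5656 -0.2147  0.3544] [ 1.004  0.863 -1.239  1.663  0.854  1.265  2.485] 166.33595761784946
```

View pics/w2.png

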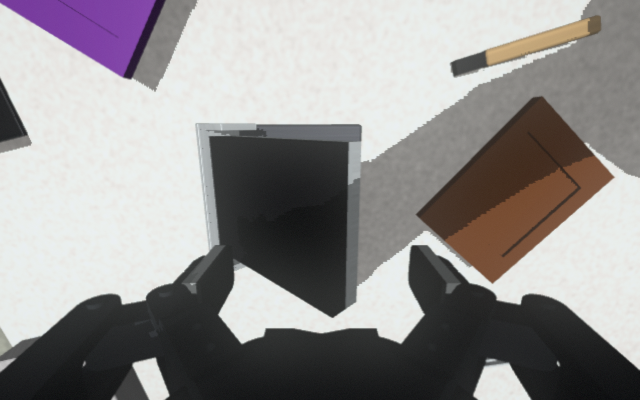

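View pics/s2.png

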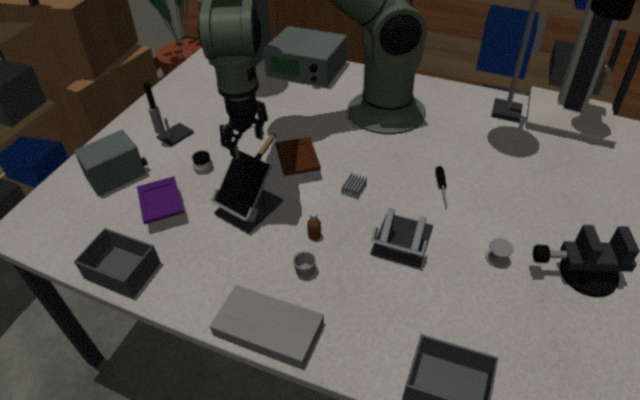

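```bash
python3 - <<'E'
from fit import *
p,P=cloud('wrist','w2')
m=np.zeros((400,640),bool);m[140:318,205:362]=1
m&=np.isfinite(P).all(2)&(P[...,2]>.03)&(P[...,2]<.17)&(p.max(2)<45)
Q=P[m]; n_,c,b=plane(Q); q=Q[b]; print(n_.round(3),np.degrees(np.arctan2(n_[1],n_[0])).round(2),len(q))
O=np.array([.5935,-.2213,0]);yw=np.radians(-13.45);ex=np.array([np.cos(yw),np.sin(yw),0]);ey=np.array([-ex[1],ex[0],0])
S=np.stack([(q-O)@ex,(q-O)@ey,q[:,2]],1)
t=S[S[:,2]>np.percentile(S[:,2],98)];print('top strip',t.mean(0).round(4),'zmax',S[:,2].max(),'y',np.percentile(S[:,1],[1,99]))
E
python3 -m creep '[0,0,-0.012,0,0.085, 0,0,-0.015,0,0.085, 0,0,-0.015,0,0.085, 0,0,-0.015,0,0.085, 0,0,-0.012,0,0.085, 0,0,-0.005,0,0.085,0,0,0,0,0.085]'
```

```text
[ 0.683 -0.163  0.712] -13.42 11473
top strip [-0.0372 -0.0059  0.1596] zmax 0.1609416885484271 y [-0.04466579  0.04643277]
clock: 6.33
ee_pos: [0.5656, -0.215, 0.2797]
orientation: [[-0.237, -0.972, -0.006], [-0.972, 0.237, -0.0], [0.002, 0.005, -1.0]]
ft_force: [-0.8, -0.1, -0.9]
finger_gap: 0.0849
```

```bash
python3 -m creep '[0,0,0.002,0,0.06, 0.001,0,0.002,0,0.06, 0.001,0,0,0,0.06, 0,0,0,0,0.06, 0.0033,-0.0008,0.005,0,0.056, 0.0033,-0.0008,0.005,0,0.054, 0.0033,-0.0008,0.005,0,0.052, 0.0033,-0.0008,0.005,0,0.05, 0.0033,-0.0008,0.005,0,0.049, 0.0033,-0.0008,0.005,0,0.048, 0,0,0,0,0.048]' 20
python3 - <<'E'
from h import *
snap('wrist','w3');snap('scene','s3')
E
```

```text
clock: 7.25
ee_pos: [0.5884, -0.2199, 0.3162]
orientation: [[-0.237, -0.971, -0.003], [-0.971, 0.237, -0.001], [0.002, 0.002, -1.0]]
ft_force: [-2.8, 1.0, 1.6]
finger_gap: 0.0482
```

View pics/w3.png

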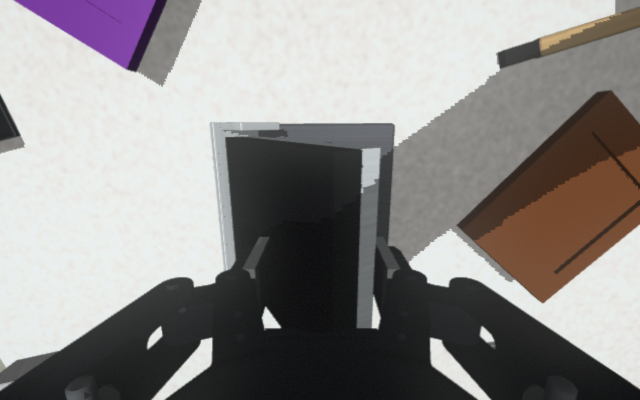

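View pics/s3.png

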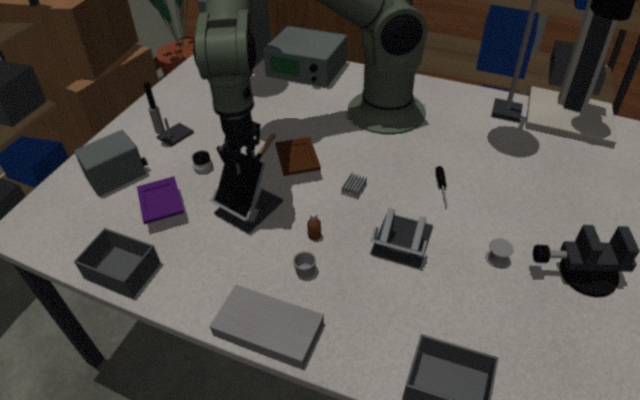

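The wrist view shows the stack rising, still closed (black tray around 300,220, grey carrier edge at 372,230). I'll keep pushing it upright.

```bash
python3 -m creep '[0.0044,-0.001,0.003,0,0.046, 0.0044,-0.001,0.003,0,0.044, 0.0044,-0.001,0.0025,0,0.042, 0.0044,-0.001,0.0025,0,0.041, 0.0044,-0.001,0.0025,0,0.04, 0.0044,-0.001,0.0015,0,0.039, 0.0044,-0.0011,0.001,0,0.038, 0.0044,-0.0011,0.001,0,0.037, 0.0044,-0.0011,0.001,0,0.036, 0.0044,-0.0011,0.001,0,0.035, 0.0044,-0.0011,0.001,0,0.034, 0,0,0,0,0.034]' 20
python3 - <<'E'
from h import *
snap('wrist','w4');snap('scene','s4')
E
```

```text
clock: 8.35
ee_pos: [0.6368, -0.2315, 0.3351]
orientation: [[-0.237, -0.971, -0.004], [-0.971, 0.237, -0.001], [0.002, 0.003, -1.0]]
ft_force: [-0.6, 0.5, -0.2]
finger_gap: 0.0342
```

View pics/w4.png

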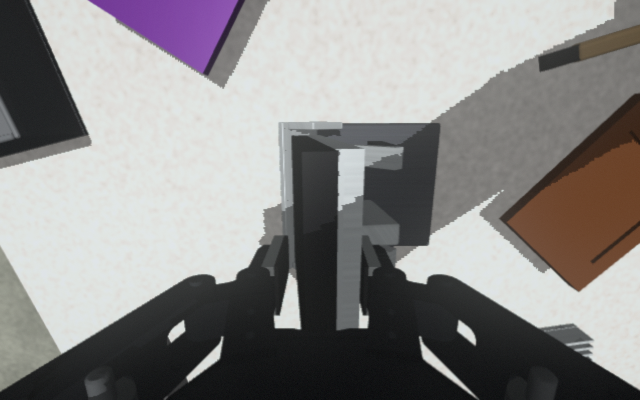

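```bash
python3 -c "
import cv2
a=cv2.imread('pics/s4.png');cv2.imwrite('pics/s4c.png',cv2.resize(a[100:240,170:310],None,fx=4,fy=4,interpolation=2))"
```

```text
(no output)
```

View pics/s4c.png

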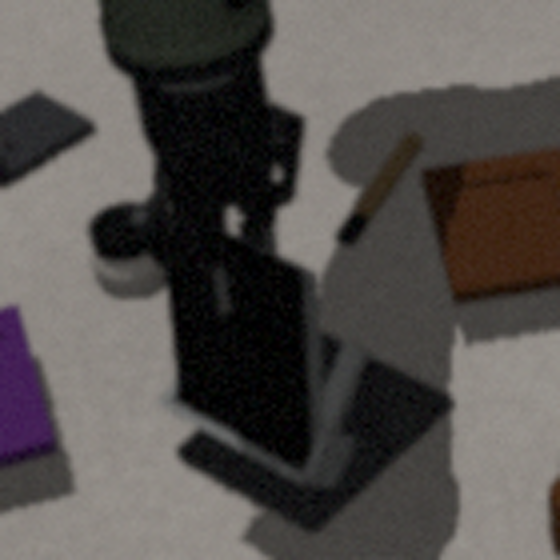

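```bash
python3 -m creep '[0.0025,-0.0006,0,0,0.033, 0.0025,-0.0006,0,0,0.031, 0,0,0,0,0.027, 0,0,0,0,0.02, 0,0,0,0,0.015, 0,0,0,0,0.015, 0,0,0,0,0.015]' 80
python3 -m creep '[0,0,0.01,0,0.015, 0,0,0.02,0,0.015, 0,0,0.025,0,0.015, 0,0,0.025,0,0.015, 0,0,0.02,0,0.015, 0,0,0.01,0,0.015, 0,0,0,0,0.015]' 80
python3 - <<'E'
from h import *
snap('wrist','w5');snap('scene','s5')
a=cv2.imread('pics/s5.png');b=cv2.resize(a[60:240,150:330],None,fx=2.2,fy=2.2,interpolation=2)
w=cv2.imread('pics/w5.png');w=cv2.resize(w,(396,248));o=np.zeros((396,800,3),'u1');o[:,:396]=b;o[:248,400:796]=w;cv2.imwrite('pics/s5c.png',o)
s=readout.read_state();print(np.round(s['joint_positions'],3),np.round(s['orientation'],3))
E
```

```text
clock: 9.03
ee_pos: [0.6416, -0.2328, 0.3356]
orientation: [[-0.237, -0.971, -0.001], [-0.971, 0.237, -0.002], [0.002, 0.001, -1.0]]
ft_force: [6.9, -0.7, -1.9]
finger_gap: 0.0243
clock: 9.62
ee_pos: [0.6411, -0.2323, 0.4468]
orientation: [[-0.237, -0.972, -0.002], [-0.972, 0.237, -0.001], [0.002, 0.002, -1.0]]
ft_force: [0.2, -0.1, -5.9]
finger_gap: 0.0237
[ 0.944  0.994 -1.48   1.343  0.989  1.625  2.516] [[-0.237 -0.972 -0.005]
 [-0.972  0.237 -0.002]
 [ 0.003  0.005 -1.   ]]
```

View pics/s5c.png

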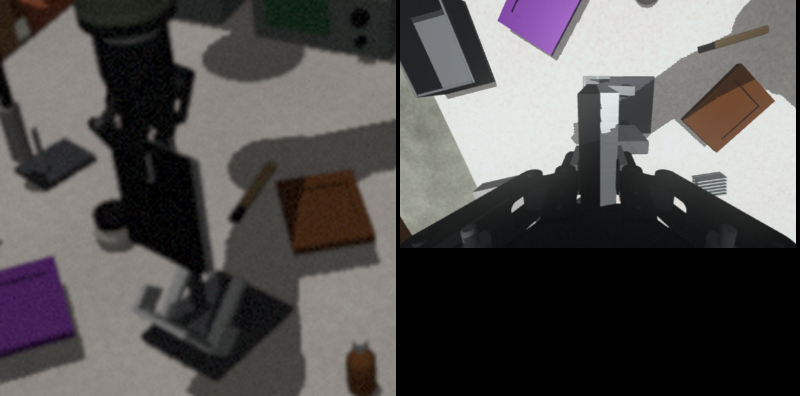

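Stack lifted closed (force -5.9 N, gap 24 mm). Next, the half turn back.

```bash
python3 -m creep '[0,0,0,-0.06,0.015, 0,0,0,-0.1,0.015, 0,0,0,-0.12,0.015, 0,0,0,-0.12,0.015, 0,0,0,-0.12,0.015, 0,0,0,-0.12,0.015, 0,0,0,-0.12,0.015, 0,0,0,-0.12,0.015, 0,0,0,-0.12,0.015, 0,0,0,-0.12,0.015, 0,0,0,-0.12,0.015, 0,0,0,-0.12,0.015]' 80
python3 -m creep '[0,0,0,-0.12,0.015, 0,0,0,-0.12,0.015, 0,0,0,-0.12,0.015, 0,0,0,-0.12,0.015, 0,0,0,-0.12,0.015, 0,0,0,-0.12,0.015, 0,0,0,-0.12,0.015, 0,0,0,-0.12,0.015, 0,0,0,-0.12,0.015, 0,0,0,-0.12,0.015, 0,0,0,-0.12,0.015, 0,0,0,-0.12,0.015]' 80
python3 -m creep '[0,0,0,-0.12,0.015, 0,0,0,-0.12,0.015, 0,0,0,-0.07,0.015, 0,0,0,-0.027,0.015, 0,0,0,0,0.015]' 80
python3 - <<'E'
from h import *
snap('wrist','w6');snap('scene','s6')
a=cv2.imread('pics/s6.png');b=cv2.resize(a[60:240,150:330],None,fx=2.2,fy=2.2,interpolation=2)
w=cv2.imread('pics/w6.png');w=cv2.resize(w,(396,248));o=np.zeros((396,800,3),'u1');o[:,:396]=b;o[:248,400:796]=w;cv2.imwrite('pics/s6c.png',o)
s=readout.read_state();print(s['ee_pos'],np.round(s['joint_positions'],3),np.degrees(np.arctan2(s['orientation'][1][1],s['orientation'][0][1])))
E
```

```text
clock: 10.72
ee_pos: [0.6408, -0.2329, 0.4434]
orientation: [[-0.999, 0.034, -0.004], [0.034, 0.999, 0.004], [0.004, 0.004, -1.0]]
ft_force: [0.4, -0.2, -6.4]
finger_gap: 0.024
clock: 11.72
ee_pos: [0.6406, -0.2329, 0.4435]
orientation: [[-0.096, 0.995, 0.001], [0.995, 0.096, 0.003], [0.003, 0.002, -1.0]]
ft_force: [0.6, 0.6, -5.3]
finger_gap: 0.0241
clock: 12.13
ee_pos: [0.6408, -0.2327, 0.4441]
orientation: [[0.233, 0.973, 0.003], [0.973, -0.233, 0.001], [0.002, 0.002, -1.0]]
ft_force: [-0.6, -0.7, -6.2]
finger_gap: 0.0238
[ 0.64087596 -0.23266099  0.44450321] [ 0.776  0.725 -0.918  1.355  0.571  1.332 -0.38 ] -13.305794563001617
```

View pics/s6c.png

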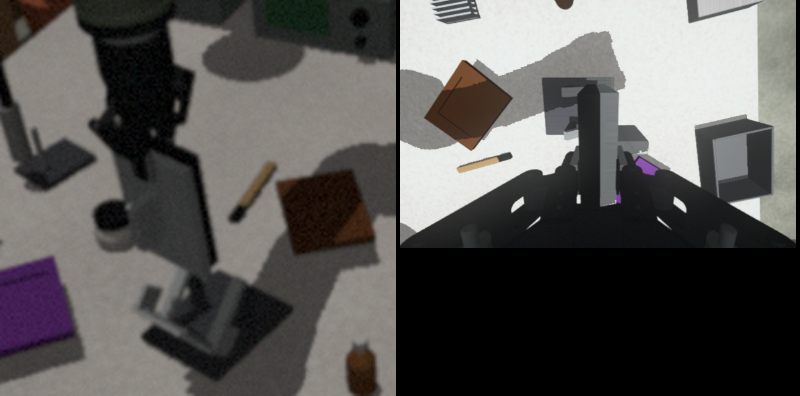

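Run:
```python
from fit import *
O=np.array([.5935,-.2213,0]);yw=np.radians(-13.45);ex=np.array([np.cos(yw),np.sin(yw),0]);ey=np.array([-ex[1],ex[0],0])
for n,f in(('scene','s6'),('scene','s5'),('wrist','w6'),('wrist','w5'),('scene','scene0'),('top','top0')):
    p,P=cloud(n,f); ok=np.isfinite(P).all(2)
    S=np.stack([(P-O)@ex,(P-O)@ey,P[...,2]],-1)
    m=ok&(abs(S[...,0]-.05)<.04)&(abs(S[...,1])<.09)&(S[...,2]>.17)&(S[...,2]<.27)
    if f[0] in'sw' and m.sum()>100 and f!='scene0': q=S[m];print(f,'stack n',m.sum(),'x',np.percentile(q[:,0],[2,50,98]).round(4),'y',np.percentile(q[:,1],[.5,2,98,99.5]).round(4))
    # rails at upper part z .06-.1 (u~ 35..85), near-slope
    sl=(S[...,0]-.05+S[...,2]-.035)/2**.5
    u=(-(S[...,0]-.05)+S[...,2]-.035)/2**.5
    m=ok&(abs(sl)<.006)&(u>.03)&(u<.083)&(abs(S[...,1])<.075)
    if m.sum()>20: q=S[m][:,1];print(f,'rails',m.sum(),'hist',np.histogram(q,np.arange(-.075,.076,.01))[0], 'lo',np.percentile(q[q<0],[1,99]).round(4) if (q<0).any() else '','hi',np.percentile(q[q>0],[1,99]).round(4) if (q>0).any() else '')
    # ledge & base
    m=ok&(S[...,2]>.004)&(abs(S[...,1])<.1)&(abs(S[...,0])<.1)&(S[...,2]<.09)
    q=S[m];print(f,'all low y',np.percentile(q[:,1],[.5,99.5]).round(4),'base z',np.percentile(q[:,2],5).round(4))
```

```text
s6 stack n 1090 x [0.0378 0.0605 0.0868] y [-0.054  -0.0504  0.0563  0.0571]
s6 rails 195 hist [ 0  0 12 37 20  0  0  0  0  0 27 70 29  0  0] lo [-0.0495 -0.0319] hi [0.0292 0.0493]
s6 all low y [-0.0653  0.0683] base z 0.0059
s5 stack n 1216 x [0.0412 0.0629 0.0665] y [-0.056  -0.0537  0.0545  0.0551]
s5 rails 195 hist [ 0  0 14 33 21  0  0  0  0  0 31 66 30  0  0] lo [-0.0501 -0.0307] hi [0.0301 0.0486]
s5 all low y [-0.0655  0.0686] base z 0.0061
w6 stack n 1793 x [0.0375 0.078  0.0895] y [-0.006  -0.0049  0.055   0.055 ]
w6 rails 624 hist [  0   0  65 143  56   0   0   0   0   0  78 220  53   9   0] lo [-0.0497 -0.0334] hi [0.0304 0.0618]
w6 all low y [-0.0633  0.0641] base z 0.0095
w5 stack n 1601 x [0.0104 0.0209 0.0601] y [-0.0548 -0.0547  0.005   0.0064]
w5 rails 397 hist [  0  11 109 230  47   0   0   0   0   0   0   0   0   0   0] lo [-0.0637 -0.0324] hi 
w5 all low y [-0.065   0.0612] base z 0.0096
scene0 all low y [-0.0658  0.0671] base z 0.0065
top0 all low y [-0.0955  0.0946] base z 0.0047
```

```bash
python3 -m creep '[0.001,0,-0.01,0,0.015, 0,0,-0.02,0,0.015, 0,0,-0.02,0,0.015, 0,0,-0.02,0,0.015, 0,0,-0.02,0,0.015, 0,0,-0.01,0,0.015, 0,0,-0.004,0,0.015, 0,0,0,0,0.015]' 80
python3 -m creep '[0,0,-0.002,0,0.015, 0,0,-0.001,0,0.015,0,0,0,0,0.015]' 80
```

```text
clock: 12.9
ee_pos: [0.6419, -0.2326, 0.3403]
orientation: [[0.232, 0.973, 0.003], [0.973, -0.232, 0.002], [0.003, 0.002, -1.0]]
ft_force: [1.2, 0.4, -5.2]
finger_gap: 0.0236
clock: 13.15
ee_pos: [0.6421, -0.2326, 0.3389]
orientation: [[0.232, 0.973, 0.005], [0.973, -0.232, 0.001], [0.002, 0.005, -1.0]]
ft_force: [-0.2, -0.6, -5.2]
finger_gap: 0.024
```

```bash
python3 -m creep '[0,0,-0.0015,0,0.015, 0,0,-0.0015,0,0.015,0,0,0,0,0.015]' 80
python3 - <<'E'
from h import *
snap('wrist','w7')
E
```

```text
clock: 13.4
ee_pos: [0.642, -0.2324, 0.3362]
orientation: [[0.233, 0.973, 0.004], [0.973, -0.233, 0.001], [0.002, 0.004, -1.0]]
ft_force: [-4.1, -0.3, 7.1]
finger_gap: 0.0236
```

View pics/w7.png

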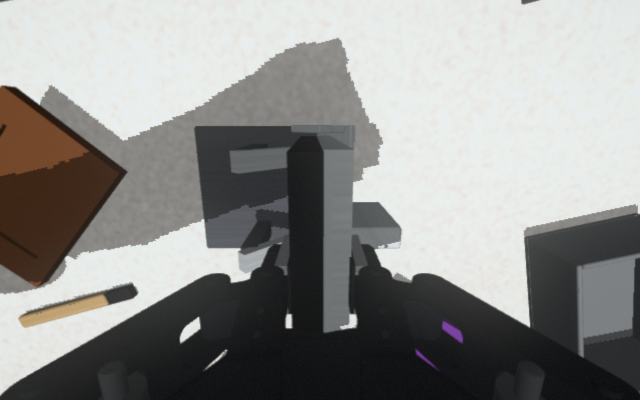

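```bash
python3 -m creep '[0,0,0.001,0,0.034, 0,0,0.001,0,0.034, 0,0,0,0,0.034, 0.0015,0.0063,0,0,0.034, 0.0015,0.0063,0,0,0.034, 0.0015,0.0063,0,0,0.034, 0.0015,0.0063,0,0,0.034, 0,0,0,0,0.034]' 20
python3 - <<'E'
from h import *
snap('wrist','w8')
E
```

```text
clock: 14.12
ee_pos: [0.6484, -0.2052, 0.3373]
orientation: [[0.23, 0.973, 0.004], [0.973, -0.23, 0.002], [0.003, 0.004, -1.0]]
ft_force: [0.3, 0.2, -1.5]
finger_gap: 0.034
```

View pics/w8.png

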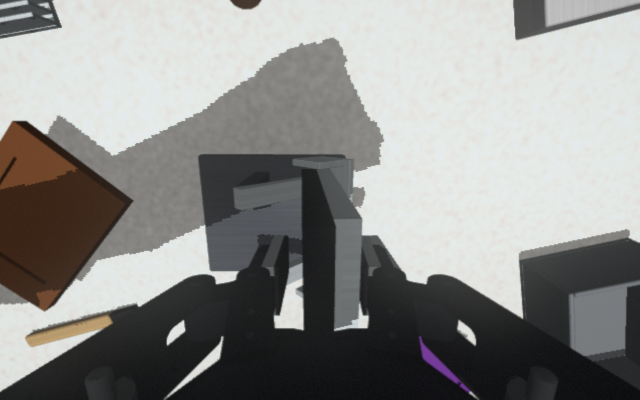

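```bash
python3 -m creep '[-0.003,0.0007,0,0,0.034, -0.003,0.0007,0,0,0.035, -0.003,0.0007,-0.001,0,0.036, -0.003,0.0007,-0.001,0,0.037, -0.003,0.0007,-0.001,0,0.038, -0.003,0.0007,-0.001,0,0.039, -0.003,0.0007,-0.001,0,0.04, -0.003,0.0007,-0.001,0,0.041, -0.002,0.0005,-0.001,0,0.042, 0,0,0,0,0.042]' 20
python3 - <<'E'
from h import *
snap('wrist','w9')
E
```

```text
clock: 15.0
ee_pos: [0.6216, -0.2012, 0.3299]
orientation: [[0.232, 0.973, 0.003], [0.973, -0.232, 0.001], [0.002, 0.003, -1.0]]
ft_force: [-0.6, -1.1, 0.8]
finger_gap: 0.0418
```

View pics/w9.png

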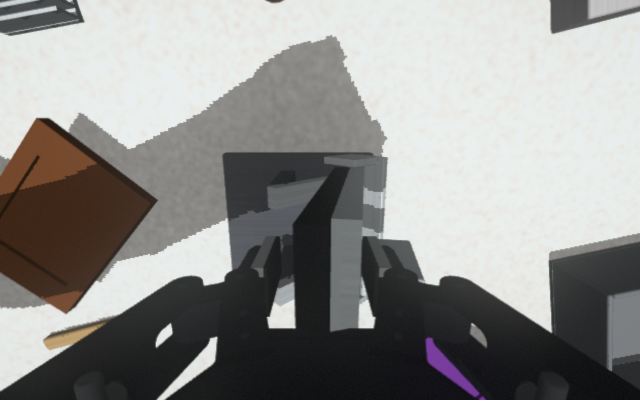

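```bash
python3 -m creep '[-0.0035,0.0008,-0.001,0,0.044, -0.0035,0.0008,-0.002,0,0.046, -0.0035,0.0008,-0.002,0,0.048, -0.0035,0.0008,-0.002,0,0.049, -0.0035,0.0008,-0.0025,0,0.05, -0.0035,0.0008,-0.0025,0,0.051, -0.0035,0.0008,-0.003,0,0.052, 0,0,0,0,0.052]' 20
python3 - <<'E'
from h import *
snap('wrist','w10')
E
```

```text
clock: 15.72
ee_pos: [0.5967, -0.1955, 0.3146]
orientation: [[0.232, 0.973, 0.003], [0.973, -0.232, 0.002], [0.002, 0.002, -1.0]]
ft_force: [-1.7, 0.4, 0.1]
finger_gap: 0.052
```

View pics/w10.png

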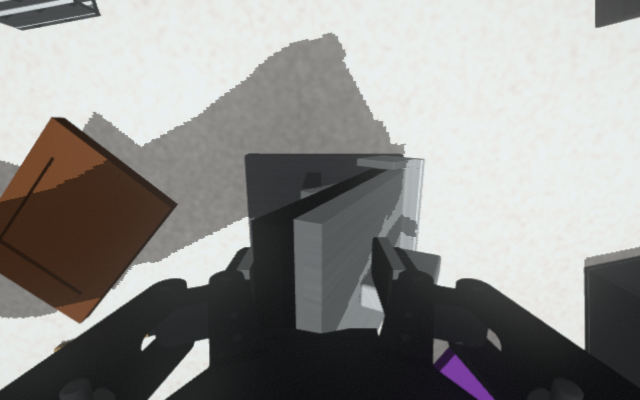

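```bash
python3 -m creep '[-0.003,0.0007,-0.0035,0,0.054, -0.003,0.0007,-0.004,0,0.056, -0.003,0.0007,-0.004,0,0.058, -0.003,0.0007,-0.004,0,0.06, -0.003,0.0007,-0.004,0,0.062, -0.003,0.0007,-0.004,0,0.064, -0.003,0.0007,-0.003,0,0.066,-0.001,0,-0.002,0,0.07,  0,0,0,0,0.07]' 20
python3 - <<'E'
from h import *
snap('wrist','w11')
E
```

```text
clock: 16.52
ee_pos: [0.5752, -0.1907, 0.2863]
orientation: [[0.232, 0.973, 0.003], [0.973, -0.232, 0.002], [0.002, 0.003, -1.0]]
ft_force: [-1.4, 1.8, -1.3]
finger_gap: 0.0702
```

View pics/w11.png

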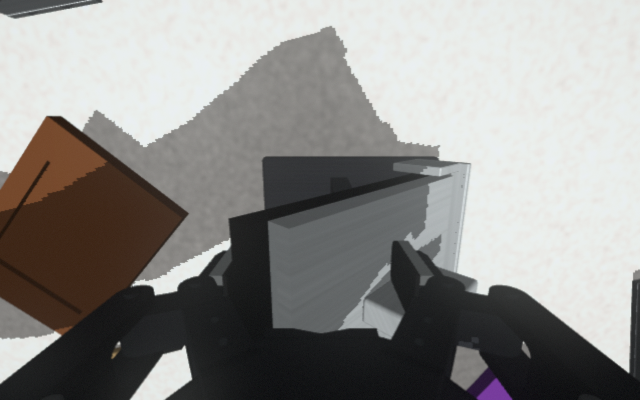

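```bash
python3 -m creep '[0,0,0,0,0.078, 0,0,0,0,0.085, 0,0,0.01,0,0.085, 0,0,0.02,0,0.085, 0,0,0.03,0,0.085, 0,0,0.03,0,0.085, 0,0,0.03,0,0.085, 0,0,0.02,0,0.085, 0,0,0,0,0.085]' 20
python3 - <<'E'
from h import *
snap('wrist','w12');snap('scene','s12')
a=cv2.imread('pics/s12.png');b=cv2.resize(a[60:240,150:330],None,fx=2.2,fy=2.2,interpolation=2)
w=cv2.imread('pics/w12.png');w=cv2.resize(w,(396,248));o=np.zeros((396,800,3),'u1');o[:,:396]=b;o[:248,400:796]=w;cv2.imwrite('pics/s12c.png',o)
E
```

```text
clock: 17.32
ee_pos: [0.5762, -0.1902, 0.4319]
orientation: [[0.232, 0.973, 0.01], [0.973, -0.232, -0.0], [0.002, 0.01, -1.0]]
ft_force: [-0.2, 0.2, 0.8]
finger_gap: 0.0849
```

View pics/s12c.png

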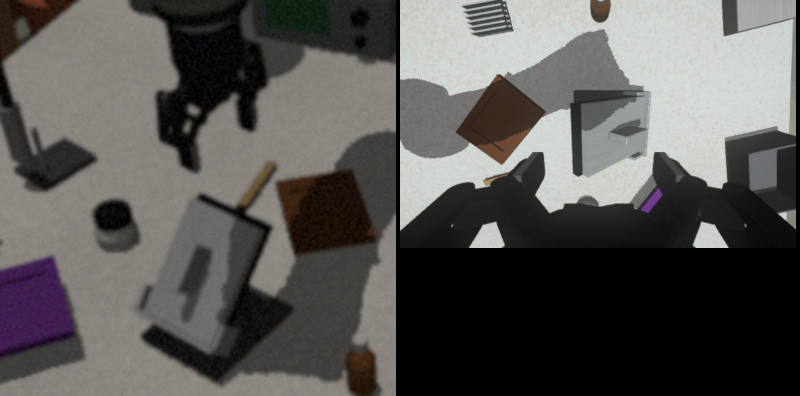

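The stack is turned over: carrier and fin on top, closed and seated. Next I'll measure the seat, the fin, and stand_b.

Run:
```python
from fit import *
O=np.array([.5935,-.2213,0]);yw=np.radians(-13.45);ex=np.array([np.cos(yw),np.sin(yw),0]);ey=np.array([-ex[1],ex[0],0])
for n,f in(('wrist','w12'),('scene','s12')):
    p,P=cloud(n,f); ok=np.isfinite(P).all(2)
    S=np.stack([(P-O)@ex,(P-O)@ey,P[...,2]],-1)
    u=(-(S[...,0]-.05)+S[...,2]-.035)/2**.5; nn=((S[...,0]-.05)+S[...,2]-.035)/2**.5
    m=ok&(abs(nn-.025)<.012)&(u>.0)&(u<.17)&(abs(S[...,1])<.058)
    Q=P[m];n_,c,b=plane(Q);q=Q[b]
    print(f,m.sum(),b.sum(),'n',n_.round(3),'yaw',np.degrees(np.arctan2(n_[1],n_[0])).round(2),'tilt',np.degrees(np.arccos(n_[2])).round(2),'nn med',np.median(nn[m][b]).round(4),'u',np.percentile(u[m][b],[.5,99.5]).round(4),'y',np.percentile(S[m][b][:,1],[.5,99.5]).round(4))
    m=ok&(nn>.04)&(nn<.07)&(u>.02)&(u<.13)&(abs(S[...,1])<.03)
    if m.sum()>5: print('  fin',m.sum(),'u',np.percentile(u[m],[2,98]).round(4),'n',np.percentile(nn[m],[2,98]).round(4),'y',np.percentile(S[m][:,1],[2,50,98]).round(4))
```

```text
w12 10687 8611 n [ 0.681 -0.162  0.714] yaw -13.35 tilt 44.41 nn med 0.0263 u [0.0003 0.1505] y [-0.0543  0.0552]
  fin 1059 u [0.049  0.1058] n [0.0408 0.063 ] y [-0.0055  0.0044  0.0076]
s12 1941 1438 n [ 0.687 -0.164  0.708] yaw -13.41 tilt 44.95 nn med 0.0264 u [0.0009 0.148 ] y [-0.0537  0.0574]
  fin 211 u [0.0456 0.103 ] n [0.0413 0.0662] y [-0.0053  0.0057  0.0094]
```

```bash
python3 -m creep '[0.004,-0.003,0,0.115,0.06, 0.004,-0.003,0,0.115,0.06, 0.004,-0.003,0,0.115,0.06, 0.004,-0.003,0,0.115,0.06, 0.004,-0.003,0,0.115,0.06, 0.004,-0.003,0,0.115,0.06, 0.004,-0.003,0,0.115,0.06, 0.004,-0.003,0,0.115,0.06, 0.004,-0.003,0,0.115,0.05, 0.004,-0.003,0,0.115,0.05, 0.004,-0.003,0,0.115,0.05, 0.004,-0.0045,0,0.115,0.05]'
python3 -m creep '[0,0,-0.01,0.095,0.05, 0,0,-0.01,0.094,0.05, 0,0,0,0,0.05,0,0,0,0,0.05]'
python3 - <<'E'
from h import *
snap('wrist','w13')
s=readout.read_state();print(s['ee_pos'],np.round(s['joint_positions'],3),np.degrees(np.arctan2(s['orientation'][1][1],s['orientation'][0][1])))
E
```

```text
clock: 18.42
ee_pos: [0.6236, -0.2282, 0.4259]
orientation: [[-0.913, 0.407, -0.002], [0.407, 0.913, 0.005], [0.004, 0.004, -1.0]]
ft_force: [-0.2, 0.8, 0.1]
finger_gap: 0.0502
clock: 18.75
ee_pos: [0.6234, -0.2283, 0.4059]
orientation: [[-0.972, 0.237, -0.003], [0.237, 0.972, 0.005], [0.004, 0.004, -1.0]]
ft_force: [0.6, 0.2, 0.1]
finger_gap: 0.0501
[ 0.62350287 -0.22821517  0.40659118] [ 0.926  0.878 -1.24   1.445  0.825  1.403  0.999] 76.267001863163
```

View pics/w13.png

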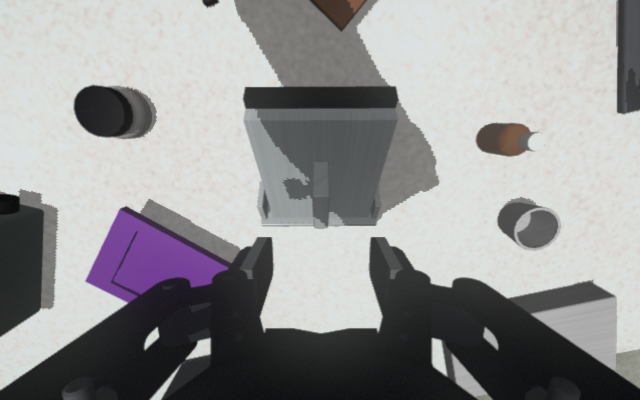

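```bash
python3 -m creep '[0.0005,0.0003,-0.014,0.003,0.05, 0.0005,0.0003,-0.016,0.003,0.05, 0,0,-0.016,0,0.05, 0,0,-0.016,0,0.05, 0,0,-0.016,0,0.05, 0,0,-0.016,0,0.05, 0,0,-0.014,0,0.05, 0,0,-0.01,0,0.05, 0,0,-0.007,0,0.05, 0,0,0,0,0.05]'
python3 - <<'E'
from h import *
snap('wrist','w14')
s=readout.read_state();print(s['ee_pos'],np.round(s['joint_positions'],3),np.degrees(np.arctan2(s['orientation'][1][1],s['orientation'][0][1])))
E
```

```text
clock: 19.63
ee_pos: [0.6243, -0.2277, 0.2802]
orientation: [[-0.974, 0.228, -0.003], [0.228, 0.974, 0.005], [0.004, 0.004, -1.0]]
ft_force: [-0.1, -0.3, 0.5]
finger_gap: 0.0502
[ 0.62451961 -0.22759598  0.28130898] [ 0.9    1.007 -1.153  1.544  0.953  1.235  0.928] 76.79943498901963
```

View pics/w14.png

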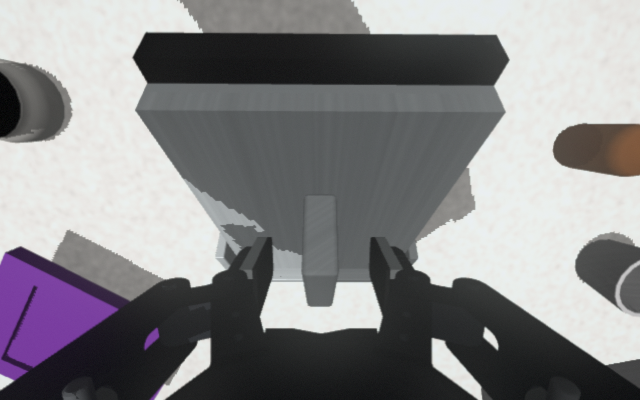

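```bash
python3 -m creep '[0,0,0,0,0.03, 0,0,0,0,0.02, 0,0,0,0,0.01, 0,0,0,0,0.005, 0,0,0,0,0.005, 0,0,0,0,0.005,0,0,0,0,0.005]' 100
python3 -m creep '[0.001,-0.0002,0.001,0,0.005, 0.0019,-0.0005,0.002,0,0.005, 0.0024,-0.0006,0.0025,0,0.005, 0.0024,-0.0006,0.0025,0,0.005, 0.0024,-0.0006,0.0025,0,0.005, 0.0024,-0.0006,0.0025,0,0.005, 0.0024,-0.0006,0.0025,0,0.005, 0.0024,-0.0006,0.0025,0,0.005, 0,0,0,0,0.005]' 100
python3 - <<'E'
from h import *
snap('wrist','w15');snap('scene','s15')
s=readout.read_state();print(s['ee_pos'],np.round(s['joint_positions'],3))
a=cv2.imread('pics/s15.png');b=cv2.resize(a[60:240,150:330],None,fx=2.2,fy=2.2,interpolation=2)
w=cv2.imread('pics/w15.png');w=cv2.resize(w,(396,248));o=np.zeros((396,800,3),'u1');o[:,:396]=b;o[:248,400:796]=w;cv2.imwrite('pics/s15c.png',o)
E
```

```text
clock: 20.27
ee_pos: [0.6247, -0.2277, 0.2826]
orientation: [[-0.974, 0.229, -0.001], [0.229, 0.974, 0.004], [0.001, 0.003, -1.0]]
ft_force: [-0.5, 0.2, 6.7]
finger_gap: 0.0125
clock: 21.02
ee_pos: [0.6425, -0.232, 0.3003]
orientation: [[-0.974, 0.228, 0.0], [0.228, 0.974, 0.004], [0.001, 0.004, -1.0]]
ft_force: [0.5, -0.0, -2.3]
finger_gap: 0.0124
[ 0.64199265 -0.2319102   0.29975925] [ 0.881  1.005 -1.159  1.48   0.936  1.278  0.96 ]
```

View pics/s15c.png

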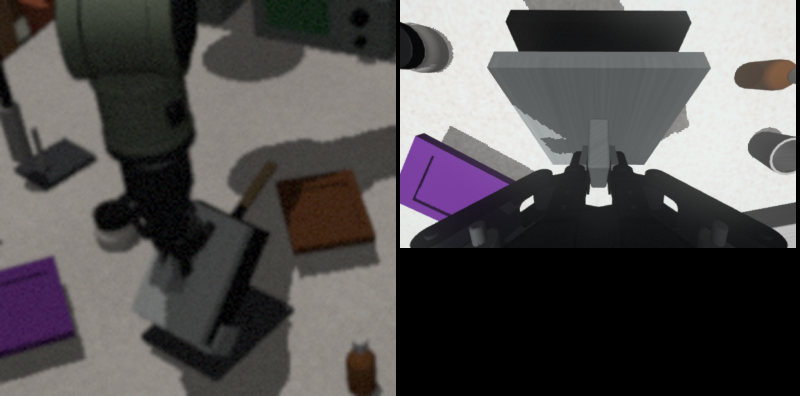

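```bash
cat > fb.py <<'E'
from fit import *
from scipy.optimize import least_squares
def run(n,f,O0,box=None,zmax=.12):
    p,P=cloud(n,f); ok=np.isfinite(P).all(2)
    yw=0.;O=np.array(O0+[0.])
    for it in range(4):
        ex=np.array([np.cos(yw),np.sin(yw),0]);ey=np.array([-ex[1],ex[0],0])
        S=np.stack([(P-O)@ex,(P-O)@ey,P[...,2]],-1)
        u=(-(S[...,0]-.05)+S[...,2]-.035)/2**.5; nn=((S[...,0]-.05)+S[...,2]-.035)/2**.5
        m=ok&(abs(nn)<.012)&(u>.01)&(u<.083)&(abs(abs(S[...,1])-.04)<.009)
        Q=P[m];n_,c,b=plane(Q);q=Q[b]
        yw=np.arctan2(n_[1],n_[0])
        ex=np.array([np.cos(yw),np.sin(yw),0]);ey=np.array([-ex[1],ex[0],0])
        # shift along x so that rail plane nn=0
        d=np.median(((q-O)@ex-.05+q[:,2]-.035))
        O=O+ex*d
        # y by rail strips
        S1=(P-O)@ey; mm=ok&(abs(((P-O)@ex)-.05+P[...,2]-.035)<.005)&((-((P-O)@ex)+.05+P[...,2]-.035)/2**.5>.035)&((-((P-O)@ex)+.05+P[...,2]-.035)/2**.5<.083)&(abs(S1)<.055)
        y=S1[mm];lo=np.percentile(y[y<0],[3,97]);hi=np.percentile(y[y>0],[3,97])
        O=O+ey*((lo.mean()+hi.mean())/2)
    print(f,m.sum(),'yaw',np.degrees(yw).round(2),'tilt',np.degrees(np.arccos(n_[2])).round(1),'O',O.round(4),'rails',lo.round(4),hi.round(4),'umax',np.percentile(u[ok&(abs(nn)<.006)&(abs(abs(S[...,1])-.04)<.008)],99).round(4))
    m=ok&(S[...,2]<.013)&(S[...,2]>.003)&(abs(S[...,0])<.09)&(abs(S[...,1])<.08);q=S[m];print('  base x',np.percentile(q[:,0],[1,99]).round(4),'y',np.percentile(q[:,1],[1,99]).round(4),m.sum())
    # ledge face: points u small
    m=ok&(nn>.008)&(nn<.036)&(abs(u)<.02)&(abs(S[...,1])<.055);print('  ledge u',np.percentile(u[m],[2,25,50,75,98]).round(4))
    m=ok&(nn>.031)&(nn<.045)&(abs(u)<.03)&(abs(S[...,1])<.06)
    return O,yw
if __name__=='__main__':
    run('scene','scene0',[.56,.205]);run('top','top0',[.56,.205])
    run('scene','s15',[.56,.205])
E
python3 fb.py
```

```text
scene0 398 yaw -0.9 tilt 44.9 O [0.5597 0.2064 0.    ] rails [-0.0467 -0.0314] [0.0317 0.0469] umax 0.0836
  base x [-0.0732  0.0842] y [-0.066   0.0739] 1430
  ledge u [-0.0051 -0.0024 -0.0006  0.0015  0.0022]
top0 240 yaw 0.29 tilt 43.9 O [0.5571 0.2057 0.    ] rails [-0.0475 -0.0325] [0.0321 0.0477] umax 0.0877
  base x [-0.0854  0.0652] y [-0.0734  0.0716] 1695
  ledge u [-0.0061 -0.0026 -0.0009  0.0006  0.0037]
s15 402 yaw -0.5 tilt 44.5 O [0.5593 0.2063 0.    ] rails [-0.0469 -0.0311] [0.0312 0.0466] umax 0.084
  base x [-0.0752  0.0847] y [-0.0689  0.0744] 1440
  ledge u [-0.0049 -0.0021 -0.0004  0.0017  0.0024]
```

```bash
python3 -m creep '[0.0025,-0.0006,0.004,0,0.005, 0.0025,-0.0006,0.006,0,0.005, 0.0025,-0.0006,0.01,0,0.005, 0,0,0.016,0,0.005, 0,0,0.02,0,0.005, 0,0,0.02,0,0.005, 0,0,0.02,0,0.005, 0,0,0.01,0,0.005, 0,0,0,0,0.005]' 100
python3 - <<'E'
from h import *
snap('scene','s16');snap('top','t16')
s=readout.read_state();print(s['ee_pos'],np.round(s['joint_positions'],3))
a=cv2.imread('pics/s16.png');b=cv2.resize(a[60:240,150:330],None,fx=2.2,fy=2.2,interpolation=2)
w=cv2.imread('pics/t16.png')[120:270,340:490];w=cv2.resize(w,(396,396));o=np.zeros((396,800,3),'u1');o[:,:396]=b;o[:,400:796]=w;cv2.imwrite('pics/s16c.png',o)
E
```

```text
clock: 21.87
ee_pos: [0.6496, -0.2333, 0.409]
orientation: [[-0.974, 0.228, 0.002], [0.228, 0.974, 0.003], [-0.001, 0.004, -1.0]]
ft_force: [0.6, -0.5, -3.4]
finger_gap: 0.0127
[ 0.64919446 -0.23375513  0.40563767] [ 0.882  0.907 -1.22   1.367  0.839  1.43   1.032]
```

View pics/s16c.png

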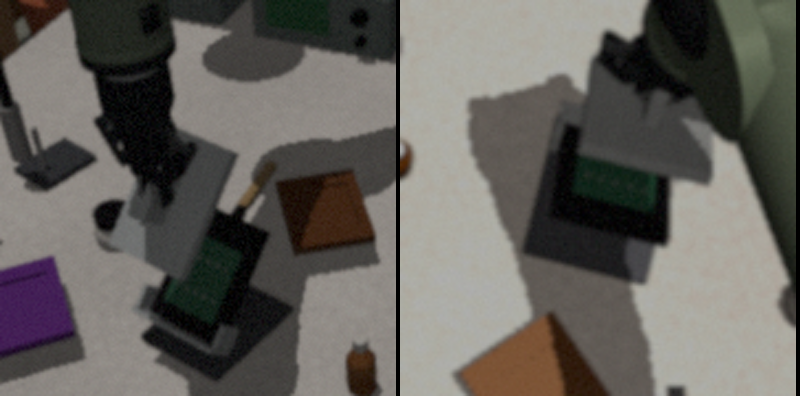

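```bash
python3 -m creep '[-0.002,0.015,0,0.016,0.005, -0.003,0.028,0,0.016,0.005, -0.0033,0.035,0,0.016,0.005, -0.0033,0.036,0,0.016,0.005, -0.0033,0.036,0,0.016,0.005, -0.0033,0.036,0,0.016,0.005, -0.0033,0.036,0,0.016,0.005, -0.0033,0.036,0,0.016,0.005, -0.0033,0.036,0,0.016,0.005, -0.0033,0.036,0,0.016,0.005, -0.0033,0.036,0,0.016,0.005, -0.0033,0.03,0,0.016,0.005]' 100
python3 -m creep '[-0.0033,0.025,0,0.016,0.005, -0.003,0.014,0,0.018,0.005, -0.001,0.005,0,0,0.005, 0,0,0,0,0.005]' 100
python3 - <<'E'
from h import *
snap('wrist','w17')
s=readout.read_state();print(s['ee_pos'],np.round(s['joint_positions'],3),np.degrees(np.arctan2(s['orientation'][1][1],s['orientation'][0][1])))
E
```

```text
clock: 22.97
ee_pos: [0.6103, 0.1649, 0.4047]
orientation: [[-0.999, 0.036, -0.004], [0.036, 0.999, 0.004], [0.004, 0.004, -1.0]]
ft_force: [0.9, 0.2, -3.3]
finger_gap: 0.013
clock: 23.3
ee_pos: [0.6035, 0.2071, 0.405]
orientation: [[-1.0, 0.003, -0.003], [0.003, 1.0, 0.003], [0.003, 0.003, -1.0]]
ft_force: [-0.8, -0.3, -3.5]
finger_gap: 0.0126
[0.60407336 0.20580503 0.40505727] [ 0.284  0.849 -1.257  1.522  0.812  1.369  0.528] 89.73245441930032
```

View pics/w17.png

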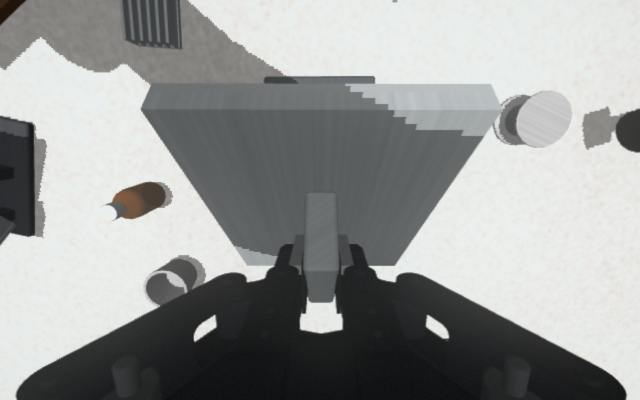

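Run:
```python
from fit import *
T=np.array([.604,.2058,.405])
p,P=cloud('wrist','w17')
m=np.zeros((400,640),bool);m[112:240,150:490]=1;m&=np.isfinite(P).all(2)&(P[...,2]>.12)&(P[...,2]<.34)
Q=P[m];n,c,b=plane(Q);q=Q[b];print(b.sum(),n.round(3),'yaw',np.degrees(np.arctan2(n[1],n[0])).round(2),'tilt',np.degrees(np.arccos(n[2])).round(2))
print('face z below tool', (n@(c-T))/n[2], 'expect -.194; y ext',np.percentile(q[:,1],[.5,99.5])-T[1],'top x,z',q[q[:,2].argsort()[-50:]].mean(0)-T,'expect',(-.0384-.0318, .1587-.2826))
p,P=cloud('wrist','w15')
m=np.isfinite(P).all(2)&(P[...,2]>.06)&(P[...,2]<.2);m[:100]=0;m[:, :140]=0;m[:,500:]=0;m[240:]=0
T=np.array([.642,-.232,.2998]);Q=P[m];n,c,b=plane(Q);print('w15 ref',b.sum(),n.round(3),np.degrees(np.arctan2(n[1],n[0])).round(2),np.degrees(np.arccos(n[2])).round(2),'below', (n@(c-T))/n[2])
```

```text
32896 [ 0.706 -0.004  0.709] yaw -0.32 tilt 44.87
face z below tool -0.19288481889842438 expect -.194; y ext [-0.05330803  0.05541909] top x,z [-0.06917479  0.01594538 -0.12256548] expect (-0.0702, -0.12390000000000001)
w15 ref 37170 [ 0.679 -0.162  0.716] -13.38 44.29 below -0.19052720779305612
```

```bash
python3 -m creep '[0,0.001,-0.012,0,0.005, 0,0,-0.02,0,0.005, 0,0,-0.02,0,0.005, 0,0,-0.02,0,0.005, 0,0,-0.018,0,0.005, 0,0,-0.01,0,0.005, 0,0,-0.005,0,0.005, 0,0,0,0,0.005]' 100
python3 -m creep '[-0.003,0,-0.003,0,0.005, -0.003,0,-0.003,0,0.005, -0.003,0,-0.003,0,0.005, -0.003,0,-0.003,0,0.005, -0.003,0,-0.003,0,0.005, -0.003,0,-0.003,0,0.005, 0,0,0,0,0.005]' 100
python3 - <<'E'
from h import *
snap('scene','s18')
s=readout.read_state();print(s['ee_pos'],s['ft_force'])
a=cv2.imread('pics/s18.png');b=cv2.resize(a[160:290,340:470],None,fx=4.5,fy=4.5,interpolation=2)
cv2.imwrite('pics/s18c.png',b)
E
```

```text
clock: 24.02
ee_pos: [0.6041, 0.2068, 0.2997]
orientation: [[-1.0, 0.005, -0.003], [0.005, 1.0, 0.003], [0.003, 0.003, -1.0]]
ft_force: [-0.3, 0.2, -3.1]
finger_gap: 0.0126
clock: 24.6
ee_pos: [0.5854, 0.2072, 0.2821]
orientation: [[-1.0, 0.004, -0.003], [0.004, 1.0, 0.003], [0.003, 0.003, -1.0]]
ft_force: [-0.1, -1.4, -2.5]
finger_gap: 0.0128
[0.58576835 0.20723347 0.28250403] [ 0.47541106 -0.19474124 -3.45743654]
```

View pics/s18c.png

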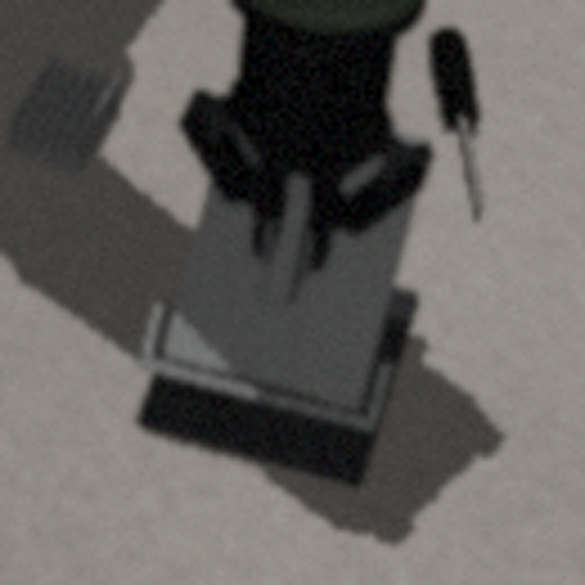

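```bash
python3 -m creep '[-0.002,0,-0.002,0,0.005, -0.002,0,-0.002,0,0.005, -0.0015,0,-0.0015,0,0.005, 0,0,0,0,0.005]' 100
python3 -m creep '[-0.0007,0,-0.0007,0,0.005, -0.0007,0,-0.0007,0,0.005, 0,0,0,0,0.005]' 100
```

```text
clock: 24.98
ee_pos: [0.5802, 0.2073, 0.2769]
orientation: [[-1.0, 0.004, -0.003], [0.004, 1.0, 0.003], [0.003, 0.003, -1.0]]
ft_force: [-0.4, -0.3, -2.2]
finger_gap: 0.0124
clock: 25.23
ee_pos: [0.579, 0.2073, 0.2757]
orientation: [[-1.0, 0.004, -0.002], [0.004, 1.0, 0.004], [0.002, 0.004, -1.0]]
ft_force: [-0.5, -0.1, -3.0]
finger_gap: 0.0128
```

```bash
python3 -m creep '[-0.0007,0,-0.0007,0,0.005, -0.0007,0,-0.0007,0,0.005, 0,0,0,0,0.005]' 100
python3 -m creep '[0.0007,0,-0.0007,0,0.005, 0.0007,0,-0.0007,0,0.005, 0,0,0,0,0.005]' 100
```

```text
clock: 25.48
ee_pos: [0.5783, 0.2075, 0.2754]
orientation: [[-1.0, 0.005, 0.0], [0.005, 1.0, 0.004], [-0.0, 0.004, -1.0]]
ft_force: [4.8, 0.6, 6.8]
finger_gap: 0.0129
clock: 25.73
ee_pos: [0.5798, 0.2075, 0.2739]
orientation: [[-1.0, 0.005, -0.0], [0.005, 1.0, 0.004], [0.0, 0.004, -1.0]]
ft_force: [4.6, 0.5, 7.1]
finger_gap: 0.0126
```

```bash
python3 -m creep '[0,0,0,0,0.02, 0,0,0,0,0.035, 0,0,0,0,0.05, 0,0,0,0,0.05, 0,0,0.01,0,0.05, 0,0,0.02,0,0.05, 0,0,0.03,0,0.05, 0,0,0.03,0,0.05, 0,0,0.03,0,0.05, 0,0,0.03,0,0.05, 0,0,0.01,0,0.05, 0,0,0,0,0.05]' 20
python3 - <<'E'
from h import *
for k in('scene','top','wrist'): snap(k,k+'19')
a=cv2.imread('pics/scene19.png');b=cv2.resize(a[120:280,190:450],(640,394),interpolation=2);cv2.imwrite('pics/s19c.png',b)
E
```

```text
clock: 26.73
ee_pos: [0.579, 0.2078, 0.4363]
orientation: [[-1.0, 0.004, 0.001], [0.004, 1.0, 0.005], [-0.001, 0.005, -1.0]]
ft_force: [-0.3, 0.3, -0.7]
finger_gap: 0.05
```

View pics/s19c.png

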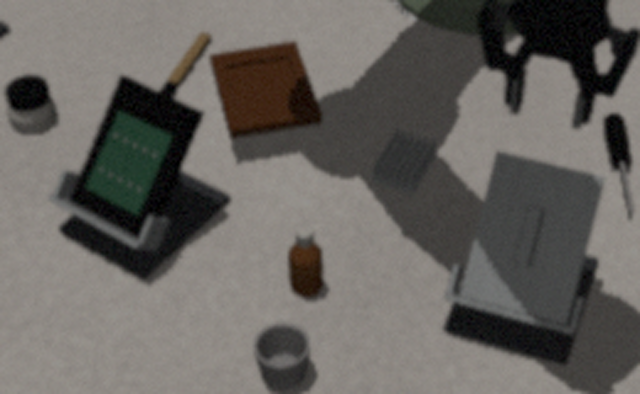

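View pics/wrist19.png

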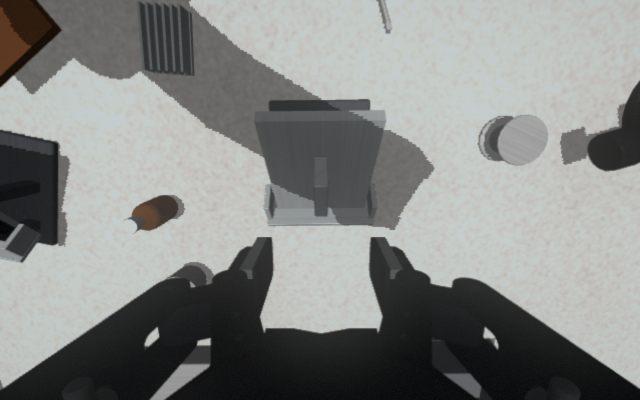

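Run:
```python
from fit import *
for f,n,O,yd,n0,nm in(('scene19','scene',[.5935,-.2213,0],-13.45,.013,'tray'),('scene19','scene',[.5582,.2062,0],-.4,.012,'carrier'),('wrist19','wrist',[.5582,.2062,0],-.4,.012,'carrier'),('top19','top',[.5935,-.2213,0],-13.45,.013,'tray')):
    yw=np.radians(yd);ex=np.array([np.cos(yw),np.sin(yw),0]);ey=np.array([-ex[1],ex[0],0]);O=np.array(O)
    p,P=cloud(n,f);ok=np.isfinite(P).all(2)
    S=np.stack([(P-O)@ex,(P-O)@ey,P[...,2]],-1)
    u=(-(S[...,0]-.05)+S[...,2]-.035)/2**.5; nn=((S[...,0]-.05)+S[...,2]-.035)/2**.5
    m=ok&(abs(nn-n0)<.01)&(u>.0)&(u<.17)&(abs(S[...,1])<.058)
    n_,c,b=plane(P[m]);print(nm,f,b.sum(),'yaw',np.degrees(np.arctan2(n_[1],n_[0])).round(2),'tilt',np.degrees(np.arccos(n_[2])).round(2),'n',np.median(nn[m][b]).round(4),'u',np.percentile(u[m][b],[1,99]).round(4),'y',np.percentile(S[m][b][:,1],[1,99]).round(4))
    if nm=='tray':
        I=p.astype(int);g=m&(I[...,1]>I[...,0]+12)&(I[...,1]>I[...,2]+4);
        if g.sum()>20: print(' board',g.sum(),'u',np.percentile(u[g],[2,98]).round(4),'y',np.percentile(S[g][:,1],[2,98]).round(4),'n',np.median(nn[g]).round(4))
s=readout.read_state();print(s['clock'],s['ee_pos'],np.round(s['ft_force'],1))
```

```text
tray scene19 1358 yaw -13.39 tilt 44.78 n 0.0156 u [0.0017 0.1468] y [-0.0527  0.0557]
 board 871 u [0.0226 0.1119] y [-0.0379  0.0382] n 0.0171
carrier scene19 2058 yaw 0.31 tilt 44.91 n 0.0126 u [0.0021 0.1477] y [-0.0528  0.0544]
carrier wrist19 9424 yaw 0.33 tilt 44.57 n 0.0131 u [0.0006 0.1508] y [-0.0537  0.0544]
tray top19 1263 yaw -13.38 tilt 43.89 n 0.0139 u [0.0003 0.1517] y [-0.0532  0.0547]
 board 746 u [0.0152 0.1151] y [-0.0378  0.0387] n 0.0152
26.8833 [0.57899577 0.20704112 0.43239008] [-0.1  0.5 -1.2]
```

```bash
python3 -m creep '[0.003,-0.02,0,0,0.05, 0.0035,-0.037,0,0,0.05, 0.0035,-0.038,0,0,0.05, 0.0035,-0.038,0,0,0.05, 0.0035,-0.038,0,0,0.05, 0.0035,-0.038,0,0,0.05, 0.0035,-0.038,0,0,0.05, 0.0035,-0.038,0,0,0.05, 0.0035,-0.038,0,0,0.05, 0.0035,-0.038,0,0,0.05, 0.0035,-0.038,0,0,0.05, 0.003,-0.03,0,0,0.05]'
python3 -m creep '[0,-0.006,0,0,0.05,0,0,0,0,0.05,0,0,0,0,0.05]'
python3 - <<'E'
from fit import *
snap('wrist','w20')
p,P=cloud('wrist','w20');ok=np.isfinite(P).all(2)
O=np.array([.5935,-.2213,0]);yw=np.radians(-13.45);ex=np.array([np.cos(yw),np.sin(yw),0]);ey=np.array([-ex[1],ex[0],0])
S=np.stack([(P-O)@ex,(P-O)@ey,P[...,2]],-1)
u=(-(S[...,0]-.05)+S[...,2]-.035)/2**.5; nn=((S[...,0]-.05)+S[...,2]-.035)/2**.5
I=p.astype(int);g=ok&(abs(nn-.014)<.02)&(u>-.02)&(u<.17)&(abs(S[...,1])<.06)&(I[...,1]>I[...,0]+12)&(I[...,1]>I[...,2]+4)
n_,c,b=plane(P[g]);print(g.sum(),b.sum(),n_.round(3),'tilt',np.degrees(np.arccos(n_[2])),'u',np.percentile(u[g],[.5,99.5]),'y',np.percentile(S[g][:,1],[.5,99.5]),'n',np.percentile(nn[g],[5,50,95]))
for a in np.arange(0.02,.12,.02): k=g&(abs(u-a)<.005);print(round(a,2),np.median(nn[k]).round(4))
t=ok&~g&(abs(nn-.013)<.01)&(abs(S[...,1])<.056)&(u>-.005)&(u<.17);n_,c,b=plane(P[t]);print('tray tilt',np.degrees(np.arccos(n_[2])),'u',np.percentile(u[t][b],[.5,99.5]))
for a in (.13,.14): k=t&(abs(u-a)<.005);print('tray',a,np.median(nn[k]).round(4))
E
```

```text
clock: 27.88
ee_pos: [0.6197, -0.2253, 0.4314]
orientation: [[-1.0, 0.006, -0.004], [0.006, 1.0, 0.004], [0.004, 0.004, -1.0]]
ft_force: [0.8, 0.2, 0.1]
finger_gap: 0.0502
clock: 28.13
ee_pos: [0.62, -0.2271, 0.4321]
orientation: [[-1.0, 0.004, -0.003], [0.004, 1.0, 0.005], [0.003, 0.005, -1.0]]
ft_force: [0.2, 1.3, -0.3]
finger_gap: 0.0501
3963 3959 [ 0.657 -0.157  0.737] tilt 42.483825044428976 u [0.02294673 0.11463759] y [-0.03766108  0.03712069] n [0.01441624 0.01664779 0.0186289 ]
0.02 0.0186
0.04 0.0181
0.06 0.0174
0.08 0.0166
0.1 0.0159
tray tilt 44.309612771658955 u [-0.00112805  0.15055872]
tray 0.13 0.0145
tray 0.14 0.0145
```

View pics/w20.png

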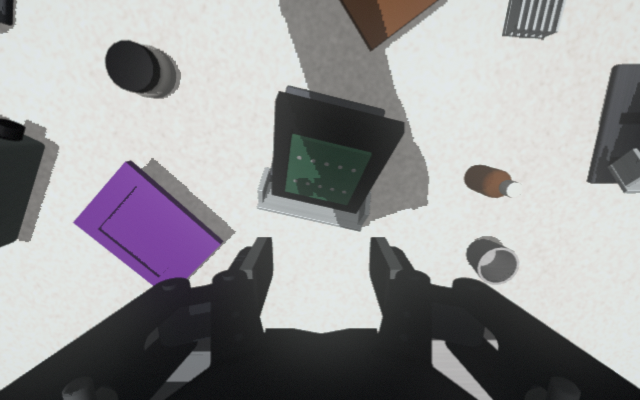

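Run:
```python
from fit import *
snap('scene','s21')
O=np.array([.5935,-.2213,0]);yw=np.radians(-13.45);ex=np.array([np.cos(yw),np.sin(yw),0]);ey=np.array([-ex[1],ex[0],0])
for n,f in(('scene','scene19'),('scene','s21'),('top','t16'),('top','top19'),('wrist','w20')):
    p,P=cloud(n,f);ok=np.isfinite(P).all(2)
    S=np.stack([(P-O)@ex,(P-O)@ey,P[...,2]],-1)
    u=(-(S[...,0]-.05)+S[...,2]-.035)/2**.5; nn=((S[...,0]-.05)+S[...,2]-.035)/2**.5
    I=p.astype(int);g=ok&(abs(nn-.014)<.02)&(u>-.02)&(u<.17)&(abs(S[...,1])<.06)&(I[...,1]>I[...,0]+10)&(I[...,1]>I[...,2]+3)
    t=ok&~g&(abs(nn-.013)<.01)&(abs(S[...,1])<.056)&(u>-.005)&(u<.17)
    q=u[g];h,e=np.histogram(q,np.arange(0,.14,.004));h=h/np.median(h[h>0]);i=np.where(h>.5)[0]
    print(f,g.sum(),'board u',np.percentile(q,[1,99]).round(4),'tray u',np.percentile(u[t],[1,99]).round(4),'n by u',[np.median(nn[g&(abs(u-a)<.008)]).round(4) for a in(.03,.05,.07,.09,.105)], 'tray n',[np.median(nn[t&(abs(u-a)<.008)]).round(4) for a in (.01,.13)])
w=cv2.imread('pics/w20.png');cv2.imwrite('pics/w20c.png',cv2.resize(w[80:240,240:440],None,fx=4,fy=3.7,interpolation=2)[:592])
```

```text
scene19 911 board u [0.0207 0.1132] tray u [-0.002   0.1483] n by u [np.float64(0.0183), np.float64(0.0176), np.float64(0.017), np.float64(0.0163), np.float64(0.0156)] tray n [np.float64(0.0144), np.float64(0.0146)]
s21 802 board u [0.0207 0.1123] tray u [-0.0022  0.1483] n by u [np.float64(0.0177), np.float64(0.0169), np.float64(0.0168), np.float64(0.0163), np.float64(0.0156)] tray n [np.float64(0.0141), np.float64(0.0143)]
t16 431 board u [0.0567 0.1175] tray u [-0.0012  0.1532] n by u [np.float64(nan), np.float64(0.0137), np.float64(0.0154), np.float64(0.0152), np.float64(0.0142)] tray n [np.float64(0.0134), np.float64(0.0129)]
top19 759 board u [0.0123 0.1157] tray u [-0.0035  0.1525] n by u [np.float64(0.0167), np.float64(0.0159), np.float64(0.0155), np.float64(0.0146), np.float64(0.0135)] tray n [np.float64(0.0138), np.float64(0.0127)]
w20 4076 board u [0.0236 0.1145] tray u [-0.001   0.1505] n by u [np.float64(0.0185), np.float64(0.0178), np.float64(0.0169), np.float64(0.0162), np.float64(0.0157)] tray n [np.float64(0.0146), np.float64(0.0145)]
  return _methods._mean(a, axis=axis, dtype=dtype,
  ret = ret.dtype.type(ret / rcount)
```

View pics/w20c.png

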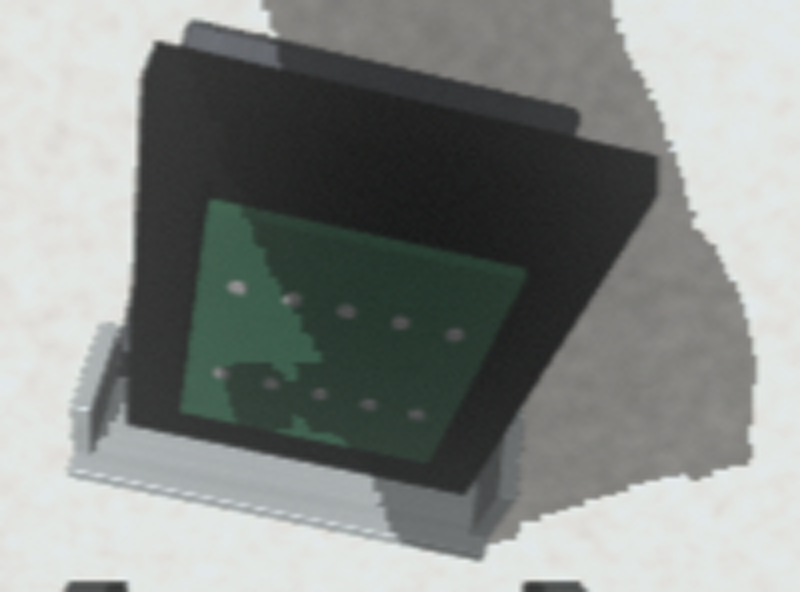

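Run:
```python
from h import *
for nm,(c,r) in dict(flux=(338,180),white=(165,210),cup=(330,138),dark=(498,235),heats=(322,258),brush=(446,295),driver=(235,300)).items():
    a=np.load('pics/top0.npz')['p'][r-14:r+14,c-14:c+14].astype(int);b=np.load('pics/top19.npz')['p'][r-14:r+14,c-14:c+14].astype(int);print(nm,np.abs(a-b).mean().round(1))
print(robot.hand_in())
```

```text
flux 55.0
white 30.3
cup 29.1
dark 20.1
heats 53.6
brush 64.2
driver 26.9
the job is handed in; nothing more can be done
None
```

Run:
```python
import cv2,numpy as np
a=cv2.imread('pics/top0.png');b=cv2.imread('pics/top19.png');print(a.mean(),b.mean())
cv2.imwrite('pics/cmp.png',cv2.resize(np.vstack([a[40:330],b[40:330]]),(640,580)))
```

```text
123.87059635416666 144.0320859375
```

View pics/cmp.png

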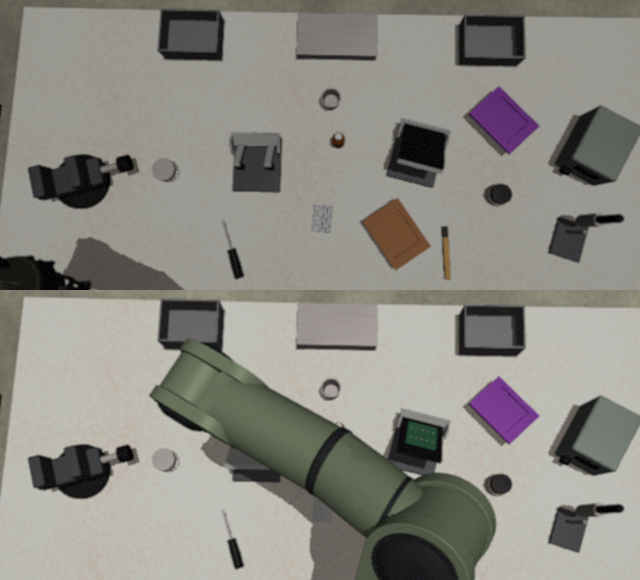

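I turned the closed stack over, seated it back in stand_a, lifted the carrier off and set it fin up in stand_b. I handed the job in after about 28 s of the 66 s allowed.

To turn it, I pushed the stack upright in the stand's V, gripped it across its thickness and lifted it. I then gave it a half turn, leaned it back onto the rails and released it.

What the last checks showed:

| Piece | Angle | Position |
|---|---|---|
| Turned-over stack in stand_a | about 45° tilt | closed, seated against the ledge |
| Tray in stand_a | about 44–45° tilt | within about 2 mm of the rest point |
| Carrier in stand_b | about 45° tilt, fin up | within about 2 mm of the rest point |
| Board in tray | solder side up, about 2° off the tray | about 6 mm low in the pocket, about 8 mm between middles |

- **Board not fully seated:** its lower edge seems to ride on the pocket rim. That is inside the 12 mm and 0.2 rad limits and it stayed still between pictures, so I left it.
- **Bystander check failed:** my pixel comparison proved nothing, because the lighting changed and the arm hid part of the view. By eye, in the last pictures, I see no bystander displaced, and the wrist force showed no unplanned contact. The heat sink and brush were hidden in the last top view. The scene view showed both apparently in place.

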